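# Pack the courier box for the counting suite

## Robot

A 6-joint arm with a two-finger parallel gripper is mounted at the origin on a cart in front of the work surface, level with it; the furniture and walls round the work are solid. World frame = base frame: x ahead of the robot, y to its left, z up, the work surface at z = 0. Lengths are in m, angles in rad, forces in N, time in s.
With the tool pointing down it reaches from about 0.35 to 0.875 m from the base axis. Payload 4.2 kg.
Tool frame: the origin (TCP) lies at the centre of the arm's flange, where the gripper is bolted on; the fingertips stand 182 mm ahead of it and the grasp point (between the pads) lies 164 mm ahead of it; z points along the fingers, y is the line along which they close (so a half turn about z gives the same grasp; the last joint's range is limited). The gripper opens to 87 mm and grips with 3 to 60 N. Pads are 19 mm wide; open, the fingers measure 117 mm over their backs; the gripper's body (75 mm by 190 mm) begins 51 mm behind the grasp point.
Start: joints at [-0.959, 0.385, 0.008, 0, -1.194, -0.259], TCP at [0.216, -0.586, 0.405] pointing down, gripper open.
Joint ranges: [-3.14, 3.14], [-1.21, 2.06], [-1.07, 1.41], [-3.16, 2.05], [-2.99, -0.16], [-3.1, 3.1]. Speed limits (rad/s): [2.79, 2.79, 3.14, 3.14, 3.14, 3.14].

## Interface

Orientations are given as [roll, pitch, yaw] about the fixed x, y, z axes, in that order (R = Rz(yaw) Ry(pitch) Rx(roll)).
In Python, from cell import env, imaging gives the robot as it stands.
- The arm moves only by the tool move_arm, never from a script. Its argument "steps" is a list of rows, each an object of numbers: "tx", "ty", "tz": the shift along the tool's x, y, z in m; "ax", "ay", "az": the turn, a rotation vector about the tool's x, y, z in degrees. In form: [{"tx": .., "ty": .., "tz": .., "ax": .., "ay": .., "az": ..}, ...]. A call has 1 to 8 rows; each row shifts and turns the commanded pose from where the row before left it, along the tool's axes as they then stand; what a row does not reach is not made up. A row lasts 1/12 s, in which the tool goes at most 41.7 mm and 7.16 degrees, less where a joint would pass 70% of its speed; a pose out of reach is approached as far as the arm can. A call with a gripper value outside its range is refused whole. "gripper" is the closure, from -1 (fully open) to 1 (shut), so that 0 is half open, set as the call begins (left out, the last holds). The fingers move at their own pace and stop on an object; "newtons" is the grip in N (left out, the last holds). Time passes only in rows, so rows that do not move let the fingers close. It gives the time, the measured TCP pose, the force, the opening and the grip force at its end, in the units of the state.
- env.read_state(): the state, without advancing time (a new reading comes with each control period).
- imaging.snapshot(name): name is "side" or "top" or "wrist"; returns (picture, depth): 480x640x3 uint8, blue, green, red; 480x640 float32, m along the optical axis (not along the pixel's ray), 0 where there is no reading.
- imaging.camera_params(name): a dict with "camera_matrix" (3x3 intrinsics, pixels), "k1" (the pictures are not rectified: a ray, as slopes to the right and down, at radius r is drawn at 1 + k1 r^2 times it, then the intrinsics apply), "xyz" and "rotation" of the camera in the world. Camera axes: x right, y down, z forward; pixel columns grow to the right and rows downward; lengths in m; the calibration is good to about 2 mm. A picture is of the moment at which its call begins: read the wrist's pose just before it. camera_params takes no time and is no camera call; for the wrist camera it gives the pose at the moment of the call.
- env.hand_in(): hands the job in; it is judged then, once.
The state is a dict: "time": time; "qpos": joint angles; "dq": joint speeds; "joint_efforts": joint torques, N m; "tool_pos": TCP position; "tcp_rot": TCP orientation; "ft_force": force on the tool from outside, world axes, zero at the start; "ft_torque": the same for the moment, N m; "grip_width": finger opening in m; "grip_force": force on a finger pad.
Only numpy, scipy, OpenCV 4.12 (cv2) and the standard library are available. Lean on these libraries where they do the work, as an engineer would, in place of code of your own. Each camera call takes 0.05 s, during which the arm holds its last target. There are 200 camera calls.

## Task

Pack the courier box: open its lid by the front tab, lay the heavy cold brick flat on the floor of the tub, the culture flask flat on the brick and the light tissue booklet flat on top of the flask, then shut the lid fully. Every marker, pen or tweezers lying on the bench goes along too: stand each one end-down, either end, in the pockets of the pen holder on the side of the box. Do not shift the bottle and the timer that stand by.

Things in the scene. Friction and masses are not known exactly. Their poses are not given: they have to be found in the camera images.
- case: Courier box, fixed: white tub, teal hinged lid, dark pen holder on its right end (-y). Origin: centre of the tub's underside, x away from its front, z up; turned up to 0.2 rad. Tub 142 (x) x 152 (y) mm, 6 mm walls, rim 78 mm high, 16 mm floor: bay 130 x 140 x 62 mm deep. Holder 142 (x) x 36 (y) mm, centred at y = -94 mm, 90 mm high, four pockets in a row along x.
- bay (a point): Centre of the floor inside the tub, 16 mm above the bench; axes as case.
- pocket0 (a point): Centre of the mouth of the pocket nearest the robot, 90 mm above the bench; each pocket is 27 (x) x 28 (y) mm inside and 82 mm deep, pockets are 35 mm apart. Axes as case.
- pocket1 (a point): The same for the second pocket.
- pocket2 (a point): The same for the third pocket.
- pocket3 (a point): The same for the pocket farthest from the robot.
- lid (a joint): Angle of the lid in rad: 0 shut, 2.0 fully open (leaning back, away from the robot). The stiff hinge holds the lid wherever it is left; moving it takes about 1 to 3 N at the tab. It may stand slightly ajar at the start.
- lid_tab (a point): Grip point of the lid's pull tab, a flat tongue 26 mm wide (y) and 8 mm thick that sticks out 35 mm from the middle of the lid's front edge; the point is at mid thickness, 21 mm out from that edge, 163 mm from the hinge axis. Axes turn with the lid (x from tab to hinge, z out of the lid's top).
- lid_hinge (a point): Middle of the lid's hinge axis, along y of the box at its far top edge, 78 mm above the bench. The lid is a slab 142 x 152 x 12 mm whose underside passes through this axis.
- cold_brick: Hard-shell light-blue cold brick, 62 (x) x 118 (y) x 26 mm, about 0.24 kg, the heaviest item. Lies flat; origin at the centre of its underside, z up.
- flask: Closed clear culture flask with pink contents and an orange cap, 52 (x) x 98 (y) x 24 mm, about 35 g. Lies flat; origin at the centre of its underside, z up. Its solid body spans y = -30 to +49 mm; the neck and cap fill y = -49 to -30 mm.
- tissue_book: Blue and white booklet of lens tissue, stiff, 68 (x) x 100 (y) x 8 mm, about 30 g, the lightest packed item. Lies flat; origin at the centre of its underside, z up.
- marker_black: Black-capped white marker, 127 mm long, 13 mm thick, 12 g. Its origin lies at mid-length; its long axis is its own y axis. It lies flat on the bench, pointing roughly away from the robot (within about 40 degrees), unless it has been packed. May be absent (None).
- marker_red: Red-capped white marker, 127 mm long, 13 mm thick, 12 g. Its origin lies at mid-length; its long axis is its own y axis. It lies flat on the bench, pointing roughly away from the robot (within about 40 degrees), unless it has been packed. May be absent (None).
- pen_blue: Slim dark blue pen, 144 mm long, 10 mm thick, 12 g. Its origin lies at mid-length; its long axis is its own y axis. It lies flat on the bench, pointing roughly away from the robot (within about 40 degrees), unless it has been packed. May be absent (None).
- tweezers: Fine steel tweezers lying on their side, 126 mm long, 13 mm wide, 8 mm high, stiff, 18 g. Its origin lies at mid-length; its long axis is its own y axis. It lies flat on the bench, pointing roughly away from the robot (within about 40 degrees), unless it has been packed. May be absent (None).
- reagent_bottle: Clear bottle with a blue cap, 56 mm across, 99 mm high, standing at the back of the work; a bystander. Origin at the centre of its underside.
- timer: White lab timer, 66 x 66 x 18 mm, lying at the right; a bystander.

How it is judged:
On the way, in this order (a step that is already met when the one before it is completed fails the run):
1. the lid has been swung open (more than 1.4 rad) (value of joint lid above 1.4 rad), for 0.2 s.
2. brick on the floor of the tub, flask on the brick and booklet on the flask, all lying flat (z of cold_brick in the frame of bay between -0.005 and 0.006 m and x of cold_brick in the frame of bay between -0.065 and 0.065 m and y of cold_brick in the frame of bay between -0.07 and 0.07 m and angle between each of cold_brick, flask, tissue_book's own z axis and vertical below 0.12 rad and z of flask in the frame of bay between 0.021 and 0.032 m and x of flask in the frame of bay between -0.065 and 0.065 m and y of flask in the frame of bay between -0.07 and 0.07 m and z of tissue_book in the frame of bay between 0.045 and 0.056 m and x of tissue_book in the frame of bay between -0.065 and 0.065 m and y of tissue_book in the frame of bay between -0.07 and 0.07 m), for 0.2 s.
At the end, for the whole second after the job is handed in: In the tub: brick on the floor, flask on it, booklet on top, each flat (0.12 rad) and at its height within 5 mm; lid shut (below 0.04 rad); every marker, pen and tweezers present stands in the pen holder, within 0.35 rad of vertical, down in its pocket and at rest (0.1 m/s) (all of step 2 and value of joint lid below 0.04 rad and (angle between marker_black's own y axis and vertical below 0.35 rad or angle between marker_black's own y axis and vertical above 2.79 rad) and x of marker_black in the frame of case between -0.071 and 0.071 m and y of marker_black in the frame of case between -0.112 and -0.076 m and z of marker_black in the frame of case between 0.06 and 0.092 m and linear speed of each of marker_black, marker_red, pen_blue, tweezers below 0.1 m/s and (angle between marker_red's own y axis and vertical below 0.35 rad or angle between marker_red's own y axis and vertical above 2.79 rad) and x of marker_red in the frame of case between -0.071 and 0.071 m and y of marker_red in the frame of case between -0.112 and -0.076 m and z of marker_red in the frame of case between 0.06 and 0.092 m and (angle between pen_blue's own y axis and vertical below 0.35 rad or angle between pen_blue's own y axis and vertical above 2.79 rad) and x of pen_blue in the frame of case between -0.071 and 0.071 m and y of pen_blue in the frame of case between -0.112 and -0.076 m and z of pen_blue in the frame of case between 0.06 and 0.092 m and (angle between tweezers's own y axis and vertical below 0.35 rad or angle between tweezers's own y axis and vertical above 2.79 rad) and x of tweezers in the frame of case between -0.071 and 0.071 m and y of tweezers in the frame of case between -0.112 and -0.076 m and z of tweezers in the frame of case between 0.06 and 0.092 m); the robot touches nothing.
It fails at once if the bottle is displaced by more than 3 cm (distance of reagent_bottle from where it was at the start of the episode above 0.03 m).
It fails at once if the timer is displaced by more than 3 cm (distance of timer from where it was at the start of the episode above 0.03 m).
Of marker_black, marker_red, pen_blue, tweezers only 2 to 4 are there at a start; the rules pass over those that are not, and their reading is None.
At some moment in a run one of marker_black, marker_red, pen_blue, tweezers may be knocked a few centimetres aside while the robot is not near it.
Once in a run the grip may slacken for a moment while it holds something.
It also fails if it takes over 210 s, if anything falls off the work surface, if the arm or the gripper's body presses on something with over 40 N, if the wrist force passes 120 N, or if a joint passes its speed limit or range.

## Working session

There is one attempt and no reset: what is moved stays moved. The work goes in short steps, Python scripts to look and compute and a tool call to move; the robot and the scene stay as the last step left them, time stands still between calls to the robot, and variables do not carry over. Pictures are saved under pics/ and viewed, at most 14 in all, crops included, and the job is handed in when it is done.

Besides the shell and the picture viewer there is one more tool, called after ">>>" as name(argument=value, ...) on one line, values as JSON. move_arm: Moves the arm, as the interface text tells. Its arguments: {"type":"object","properties":{"steps":{"type":"array","items":{"type":"object","properties":{"tx":{"type":"number"},"ty":{"type":"number"},"tz":{"type":"number"},"ax":{"type":"number"},"ay":{"type":"number"},"az":{"type":"number"}}}},"gripper":{"type":"number"},"newtons":{"type":"number"}},"required":["steps"]}

```bash
ls; mkdir -p pics; cat > h.py <<'E'
import numpy as np, cv2
from cell import env, imaging
from scipy.spatial.transform import Rotation as R
def snap(n):
    p=imaging.camera_params(n); im,d=imaging.snapshot(n); return im,d,p
def rot(p):
    r=np.array(p['rotation'],float)
    return r if r.shape==(3,3) else R.from_euler('xyz',r).as_matrix()
def ray(p,uv):
    K=np.array(p['camera_matrix']);k=p['k1']
    uv=np.atleast_2d(np.array(uv,float))
    m=cv2.undistortPoints(uv[:,None,:],K,np.array([k,0,0,0,0.]))[:,0]
    return np.c_[m,np.ones(len(m))]
def on_plane(p,uv,z):
    d=ray(p,uv)@rot(p).T;o=np.array(p['xyz']);return o+d*((z-o[2])/d[:,2])[:,None]
def by_depth(p,uv,dep):
    return np.array(p['xyz'])+(ray(p,uv)*np.atleast_1d(dep)[:,None])@rot(p).T
def cloud(p,d):
    v,u=np.mgrid[0:480,0:640]; uv=np.c_[u.ravel(),v.ravel()]
    return by_depth(p,uv,d.ravel()).reshape(480,640,3)
E
python3 - <<'E'
from h import *
s=env.read_state(); print({k:np.round(v,3).tolist() for k,v in s.items()})
for n in('top','side'):
    im,d,p=snap(n); cv2.imwrite(f'pics/{n}0.png',im); np.save(f'{n}0.npy',d); print(n,p)
E
```

```text
pics
{'time': 0.0, 'qpos': [-0.959, 0.386, 0.007, -0.001, -1.194, -0.259], 'dq': [0.0, -0.0, -0.001, -0.001, 0.001, -0.003], 'joint_efforts': [-0.0, -39.066, 18.74, 4.22, 0.011, -0.0], 'tool_pos': [0.216, -0.586, 0.404], 'tcp_rot': [3.139, -0.0, -2.789], 'ft_force': [1.295, -0.409, 0.988], 'ft_torque': [-0.067, -0.006, -0.021], 'grip_force': 0.0, 'grip_width': 0.087}
top {'camera_matrix': array([[462.80130092,   0.        , 319.04048645],
       [  0.        , 462.80130092, 242.14493324],
       [  0.        ,   0.        ,   1.        ]]), 'k1': 0.012509505825107214, 'xyz': array([ 0.44891048, -0.09681912,  1.33870699]), 'rotation': array([-3.01535772, -0.01158177, -1.59179995])}
side {'camera_matrix': array([[623.9640643 ,   0.        , 324.18153   ],
       [  0.        , 623.9640643 , 234.56734128],
       [  0.        ,   0.        ,   1.        ]]), 'k1': -0.00678845055580083, 'xyz': array([ 0.61899599, -1.42423794,  0.91181756]), 'rotation': array([-2.13489744,  0.00995784,  0.00552287])}
```

View pics/top0.png

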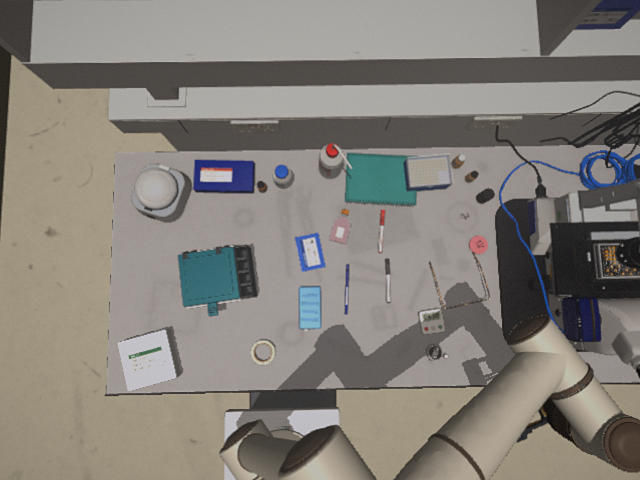

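View pics/side0.png

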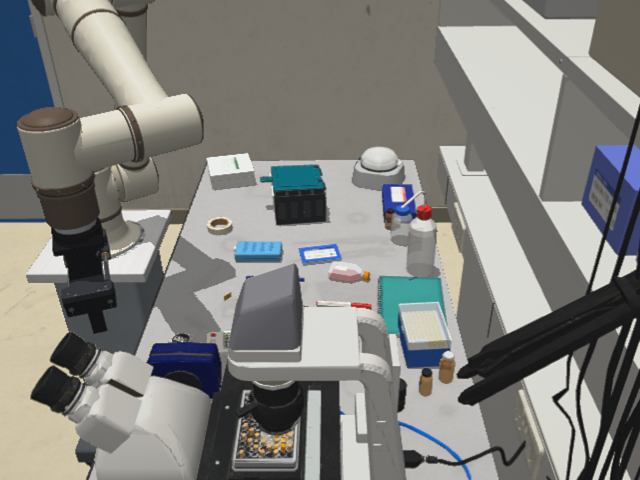

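The top view shows the case at (215,275) with its tab at (213,310). The brick is at (311,308), the booklet at (310,252), the flask at (341,230), the red marker at (381,230), the black marker at (388,281), the blue pen at (347,289) and the timer at (431,320). There is an unclear thin item near (436,285), so I'll enlarge that area.

```bash
python3 - <<'E'
from h import *
im=cv2.imread('pics/top0.png')
cv2.imwrite('pics/crop1.png',cv2.resize(im[195:345,290:500],None,fx=3.8,fy=3.8,interpolation=cv2.INTER_CUBIC))
p=imaging.camera_params('top')
hsv=cv2.cvtColor(im,cv2.COLOR_BGR2HSV)
d=np.load('top0.npy'); C=cloud(p,d)
def rep(name,m,z,box):
    M=np.zeros(m.shape,np.uint8); x0,y0,x1,y1=box; M[y0:y1,x0:x1]=m[y0:y1,x0:x1]*255
    M=cv2.morphologyEx(M,cv2.MORPH_CLOSE,np.ones((5,5)))
    c=max(cv2.findContours(M,0,2)[0],key=cv2.contourArea)
    w=on_plane(p,c[:,0,:],z)
    r=cv2.minAreaRect((w[:,:2]*1000).astype(np.float32))
    b=cv2.boxPoints(r)
    mm=np.zeros_like(M);cv2.drawContours(mm,[c],-1,1,-1)
    print(name,np.round(r[0],1),np.round(r[1],1),round(r[2],1),'depth z med',np.round(np.median(C[mm>0],0),3))
H,S,V=cv2.split(hsv)
rep('brick',(H>90)&(H<112)&(S>80),.026,(290,280,330,335))
rep('book',(S>60)&(H>95),.008,(285,225,330,275))
rep('flask',(S>40)&((H>150)|(H<20)),.018,(325,200,360,250))
rep('red',((S>90)&((H>165)|(H<12)))|(V>220),.0065,(365,200,400,258))
rep('black',(V<70)|(V>220),.0065,(375,255,400,308))
rep('blue',(S>90)&(H>100),.005,(335,255,360,320))
rep('lid',(H>80)&(H<100)&(S>90),.09,(170,235,240,320))
rep('holder',(V<75),.09,(225,235,265,310))
rep('timer',(V>170),.018,(410,300,450,340))
rep('bottle',(H>100)&(S>150),.099,(265,155,300,185))
E
```

```text
brick [431.1 -84.7] [ 59.3 114. ] 88.8 depth z med [ 0.432 -0.084  0.026]
book [589.9 -88.1] [102.6  69.7] 10.4 depth z med [ 0.589 -0.089  0.01 ]
flask [ 664.8 -180.2] [ 46.1 100.2] 74.5 depth z med [ 0.653 -0.18   0.024]
red [ 688.2 -301.7] [10.7 42.8] 81.6 depth z med [ 0.687 -0.301  0.011]
black [ 558.9 -311.1] [ 5.8 11.7] 87.7 depth z med [ 0.559 -0.31   0.011]
blue [ 520.9 -194.4] [ 5.8 57.6] 88.3 depth z med [ 0.521 -0.194  0.008]
lid [504.6 182.3] [174.1 150.4] 7.5 depth z med [0.516 0.181 0.094]
holder [533.3  86.6] [141.9  46.5] 7.4 depth z med [0.532 0.095 0.067]
timer [ 411.9 -419.3] [22.4 61.8] 30.9 depth z med [ 0.411 -0.409  0.016]
bottle [805.2 -14. ] [31.6 31.6] 44.9 depth z med [ 0.805 -0.014  0.098]
```

View pics/crop1.png

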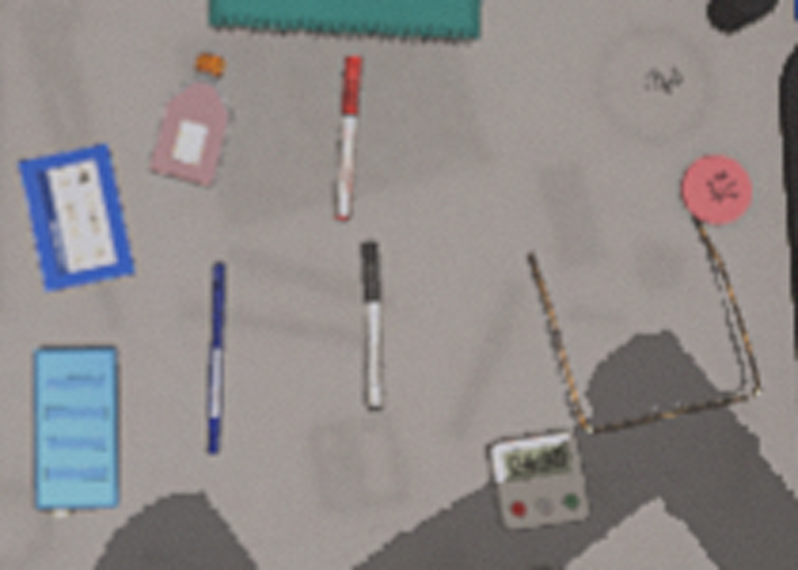

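The crop shows hazard tape at (530–760, 250–430), so that isn't an item. A faint elongated smudge at crop (490,360) could be steel tweezers or a stain. I'll check its depth, the camera mount and the case edges.

```bash
python3 - <<'E'
from h import *
im=cv2.imread('pics/top0.png'); p=imaging.camera_params('top'); C=cloud(p,np.load('top0.npy'))
Z=C[...,2]
for (u,v) in((419,290),(425,277),(413,303),(388,281),(400,290)): print((u,v),np.round(C[v,u],3),np.round(np.median(Z[v-2:v+3,u-2:u+3]),4), im[v,u])
# depth blobs 4..40mm
M=((Z>.0045)&(Z<.2)&(C[...,0]<.9)&(C[...,0]>.3)&(C[...,1]>-.6)).astype(np.uint8)
n,l,st,ce=cv2.connectedComponentsWithStats(M)
for i in range(1,n):
    if st[i,4]>25: print(st[i],np.round(np.median(C[l==i],0),3))
w=imaging.camera_params('wrist'); s=env.read_state()
Rt=R.from_euler('xyz',s['tcp_rot']).as_matrix()
print('cam in tool',Rt.T@(np.array(w['xyz'])-s['tool_pos'])); print(np.round(Rt.T@rot(w),3)); print(w['camera_matrix'])
# lid plane
m=(cv2.inRange(cv2.cvtColor(im,cv2.COLOR_BGR2HSV),(80,90,0),(100,255,255))>0); m[:, :170]=0;m[:,240:]=0;m[:235]=0;m[320:]=0
P=C[m&(Z>.08)&(Z<.16)]; A=np.c_[P[:,:2],np.ones(len(P))]; c=np.linalg.lstsq(A,P[:,2],rcond=None)[0]; print('lid plane',c,len(P))
E
```

```text
(419, 290) [ 0.474 -0.402 -0.002] 0.0004 [140 146 152]
(425, 277) [ 0.511 -0.421 -0.001] -0.0013 [143 147 155]
(413, 303) [ 0.437 -0.383 -0.005] -0.0005 [140 144 152]
(388, 281) [ 0.501 -0.311  0.009] 0.0104 [202 202 202]
(400, 290) [ 0.475 -0.347 -0.003] 0.0007 [153 156 163]
[319 144  25  36 671] [ 0.82  -0.149  0.134]
[ 345  152  124   55 4810] [ 0.801 -0.344  0.014]
[ 193  159   63   36 1985] [0.811 0.157 0.034]
[ 131  163   61   60 2689] [0.755 0.32  0.073]
[273 165  21  25 404] [ 0.793 -0.017  0.078]
[465 171  15  12 118] [ 0.795 -0.557  0.045]
[257 181  11  13  95] [0.774 0.045 0.047]
[476 188  15  16 160] [ 0.734 -0.588  0.054]
[329 209  23  36 503] [ 0.652 -0.182  0.023]
[378 209   8  44 185] [ 0.648 -0.298  0.01 ]
[295 233  31  39 833] [ 0.589 -0.089  0.01 ]
[470 236  17  18 147] [ 0.602 -0.578  0.007]
[ 177  243   82   75 4238] [0.52  0.165 0.092]
[430 254  60  55 197] [ 0.464 -0.533  0.029]
[385 256   6  47 193] [ 0.504 -0.311  0.011]
[345 265   6  50 144] [ 0.478 -0.192  0.008]
[299 286  23  45 945] [ 0.43  -0.086  0.026]
[419 309  27  26 560] [ 0.385 -0.428  0.016]
[ 117  329   60   32 1408] [0.333 0.352 0.049]
[250 340  27  17 184] [0.326 0.044 0.019]
[424 343  20  10 132] [ 0.309 -0.429  0.022]
cam in tool [ 0.07607054 -0.00026813  0.01900763]
[[-0.001 -0.961 -0.275]
 [ 1.    -0.001  0.   ]
 [-0.001 -0.275  0.961]]
[[370.51223331   0.         316.73014715]
 [  0.         370.51223331 236.92080031]
 [  0.           0.           1.        ]]
lid plane [-0.02520528 -0.00134134  0.10675083] 2943
```

>>> move_arm(steps=[{"az": 6.75}, {"az": 6.75}, {"az": 6.75}, {}])

```text
schema error: expected keys tx, ty, tz, ax, ay, az
```

>>> move_arm(steps=[{"tx": -0.01, "ty": 0.031, "tz": -0.002}, {"tx": -0.01, "ty": 0.031, "tz": -0.002}, {"tx": -0.01, "ty": 0.031, "tz": -0.002}, {"tx": -0.01, "ty": 0.031, "tz": -0.002}, {"tx": -0.01, "ty": 0.031, "tz": -0.002}, {"tx": -0.01, "ty": 0.031, "tz": -0.002}, {"tx": -0.01, "ty": 0.031, "tz": -0.002}, {"tx": -0.01, "ty": 0.031, "tz": -0.002}])

```text
schema error: expected keys tx, ty, tz, ax, ay, az
```

>>> move_arm(steps=[{"tx": -0.01, "ty": 0.031, "tz": -0.002}, {"tx": -0.01, "ty": 0.031, "tz": -0.002}, {"tx": -0.01, "ty": 0.031, "tz": -0.002}, {"tx": -0.01, "ty": 0.031, "tz": -0.002}, {"tx": -0.01, "ty": 0.031, "tz": -0.002}, {"tx": -0.01, "ty": 0.031, "tz": -0.002}, {"tx": -0.01, "ty": 0.031, "tz": -0.002}, {"tx": -0.01, "ty": 0.031, "tz": -0.002}])

```text
schema error: expected keys tx, ty, tz, ax, ay, az
```

>>> move_arm(steps=[{"tx": -0.01, "ty": 0.031, "tz": -0.002}, {"tx": -0.01, "ty": 0.031, "tz": -0.002}, {"tx": -0.01, "ty": 0.031, "tz": -0.002}, {"tx": -0.01, "ty": 0.031, "tz": -0.002}, {"tx": -0.01, "ty": 0.031, "tz": -0.002}, {"tx": -0.01, "ty": 0.031, "tz": -0.002}, {"tx": -0.01, "ty": 0.031}, {}])

```text
schema error: expected keys tx, ty, tz, ax, ay, az
```

>>> move_arm(steps=[{"tx": 0, "ty": 0, "tz": 0, "ax": 0, "ay": 0, "az": 6.75}, {"tx": 0, "ty": 0, "tz": 0, "ax": 0, "ay": 0, "az": 6.75}, {"tx": 0, "ty": 0, "tz": 0, "ax": 0, "ay": 0, "az": 6.75}, {"tx": -0.012, "ty": 0.039, "tz": -0.002, "ax": 0, "ay": 0, "az": 0}, {"tx": -0.012, "ty": 0.039, "tz": -0.002, "ax": 0, "ay": 0, "az": 0}, {"tx": -0.012, "ty": 0.039, "tz": -0.002, "ax": 0, "ay": 0, "az": 0}, {"tx": -0.012, "ty": 0.039, "tz": -0.002, "ax": 0, "ay": 0, "az": 0}, {"tx": -0.012, "ty": 0.039, "tz": -0.002, "ax": 0, "ay": 0, "az": 0}])

```text
time: 0.77
tool_pos: [0.276, -0.3898, 0.4142]
tcp_rot: [3.141, -0.001, 3.14]
ft_force: [1.2, -0.8, 0.7]
grip_width: 0.0871
grip_force: 0.0
```

>>> move_arm(steps=[{"tx": -0.012, "ty": 0.039, "tz": -0.002, "ax": 0, "ay": 0, "az": 0}, {"tx": -0.012, "ty": 0.039, "tz": -0.002, "ax": 0, "ay": 0, "az": 0}, {"tx": -0.012, "ty": 0.039, "tz": -0.002, "ax": 0, "ay": 0, "az": 0}, {"tx": -0.012, "ty": 0.039, "tz": -0.002, "ax": 0, "ay": 0, "az": 0}, {"tx": -0.012, "ty": 0.039, "tz": -0.002, "ax": 0, "ay": 0, "az": 0}, {"tx": -0.012, "ty": 0.039, "tz": -0.002, "ax": 0, "ay": 0, "az": 0}, {"tx": -0.012, "ty": 0.039, "tz": -0.002, "ax": 0, "ay": 0, "az": 0}, {"tx": -0.012, "ty": 0.039, "tz": -0.002, "ax": 0, "ay": 0, "az": 0}])

```text
time: 1.43
tool_pos: [0.3719, -0.0777, 0.4309]
tcp_rot: [3.141, 0.001, 3.141]
ft_force: [1.5, -0.3, -0.6]
grip_width: 0.0873
grip_force: 0.0
```

>>> move_arm(steps=[{"tx": -0.012, "ty": 0.039, "tz": -0.002, "ax": 0, "ay": 0, "az": 0}, {"tx": -0.012, "ty": 0.039, "tz": -0.002, "ax": 0, "ay": 0, "az": 0}, {"tx": -0.012, "ty": 0.039, "tz": -0.002, "ax": 0, "ay": 0, "az": 0}, {"tx": -0.012, "ty": 0.039, "tz": -0.002, "ax": 0, "ay": 0, "az": 0}, {"tx": -0.012, "ty": 0.039, "tz": -0.002, "ax": 0, "ay": 0, "az": 0}, {"tx": -0.012, "ty": 0.039, "tz": -0.002, "ax": 0, "ay": 0, "az": 0}, {"tx": 0, "ty": 0, "tz": 0, "ax": 0, "ay": 0, "az": 0}, {"tx": 0, "ty": 0, "tz": 0, "ax": 0, "ay": 0, "az": 0}])

```text
time: 2.1
tool_pos: [0.4447, 0.1563, 0.4418]
tcp_rot: [-3.141, -0.002, -3.139]
ft_force: [0.2, -0.2, -0.4]
grip_width: 0.0869
grip_force: 0.0
```

```bash
python3 - <<'E'
from h import *
s=env.read_state(); print(s['time'],np.round(s['tool_pos'],3),np.round(s['tcp_rot'],3),np.round(s['qpos'],2))
im,d,p=snap('wrist'); cv2.imwrite('pics/w1.png',im); np.save('w1.npy',d)
C=cloud(p,d); np.save('w1C.npy',C)
H,S,V=cv2.split(cv2.cvtColor(im,cv2.COLOR_BGR2HSV)); Z=C[...,2]
m=(H>80)&(H<100)&(S>90)&(Z>.07)&(Z<.16)
P=C[m]; A=np.c_[P[:,:2],np.ones(len(P))]; c=np.linalg.lstsq(A,P[:,2],rcond=None)[0]; print('lid plane',c,len(P))
r=cv2.minAreaRect((P[:,:2]*1000).astype(np.float32)); print('lid+tab',r)
m2=(V<80)&(Z>.08)&(Z<.1); r=cv2.minAreaRect((C[m2][:,:2]*1000).astype(np.float32)); print('holder',r,m2.sum())
E
```

```text
2.1 [0.445 0.156 0.442] [-3.141e+00 -2.000e-03 -3.139e+00] [ 0.68  0.09 -0.29 -0.   -1.19 -2.25]
lid plane [-0.00858759  0.00391653  0.09836273] 15524
lid+tab ((505.4171142578125, 183.4402313232422), (182.285400390625, 151.56666564941406), 7.5816240310668945)
holder ((507.11273193359375, 166.04483032226562), (181.29119873046875, 186.36672973632812), 7.490781784057617) 14337
```

View pics/w1.png

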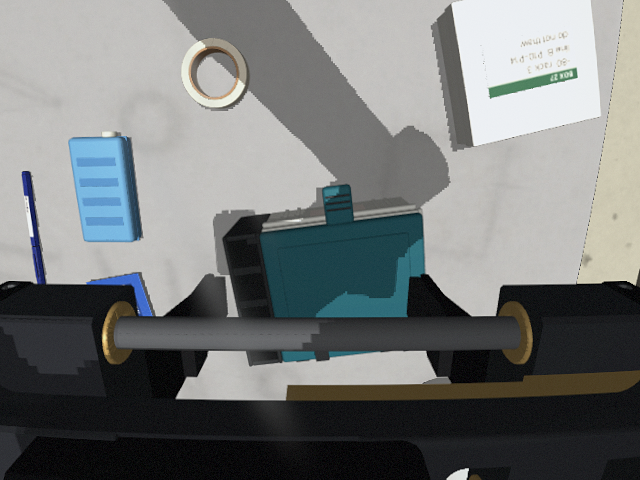

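The wrist view shows the tab at (338,203), the lid slightly ajar, and the 190 mm side of the gripper body lying along the closing axis. Case origin is about (0.523, 0.186), yaw 0.131, and the tab about (0.43, 0.173). Next I grip the tab by its sides.

>>> move_arm(steps=[{"tx": 0, "ty": 0, "tz": 0, "ax": 0, "ay": 0, "az": -3.75}, {"tx": 0, "ty": 0, "tz": 0, "ax": 0, "ay": 0, "az": -3.75}, {"tx": 0.0135, "ty": 0.0185, "tz": 0.02, "ax": 0, "ay": 0, "az": 0}, {"tx": 0, "ty": 0, "tz": 0.04, "ax": 0, "ay": 0, "az": 0}, {"tx": 0, "ty": 0, "tz": 0.04, "ax": 0, "ay": 0, "az": 0}, {"tx": 0, "ty": 0, "tz": 0.04, "ax": 0, "ay": 0, "az": 0}, {"tx": 0, "ty": 0, "tz": 0.03, "ax": 0, "ay": 0, "az": 0}, {"tx": 0, "ty": 0, "tz": 0.019, "ax": 0, "ay": 0, "az": 0}])

```text
time: 2.82
tool_pos: [0.4272, 0.1686, 0.2509]
tcp_rot: [-3.139, -0.005, -3.014]
ft_force: [-0.2, -0.3, -0.5]
grip_width: 0.0869
grip_force: 0.0
```

>>> move_arm(steps=[{"tx": 0, "ty": 0, "tz": 0, "ax": 0, "ay": 0, "az": 0}, {"tx": 0, "ty": 0, "tz": 0, "ax": 0, "ay": 0, "az": 0}, {"tx": 0, "ty": 0, "tz": 0, "ax": 0, "ay": 0, "az": 0}, {"tx": 0, "ty": 0, "tz": 0, "ax": 0, "ay": 0, "az": 0}, {"tx": 0, "ty": 0, "tz": 0, "ax": 0, "ay": 0, "az": 0}, {"tx": 0, "ty": 0, "tz": 0, "ax": 0, "ay": 0, "az": 0}, {"tx": 0, "ty": 0, "tz": 0, "ax": 0, "ay": 0, "az": 0}, {"tx": 0, "ty": 0, "tz": 0, "ax": 0, "ay": 0, "az": 0}], gripper=1, newtons=12)

```text
time: 3.48
tool_pos: [0.4287, 0.171, 0.2542]
tcp_rot: [3.141, 0.001, -3.011]
ft_force: [-0.3, 0.5, 0.6]
grip_width: 0.0415
grip_force: 0.0
```

>>> move_arm(steps=[{"tx": 0, "ty": 0, "tz": 0, "ax": 0, "ay": 0, "az": 0}, {"tx": 0, "ty": 0, "tz": 0, "ax": 0, "ay": 0, "az": 0}, {"tx": 0, "ty": 0, "tz": 0, "ax": 0, "ay": 0, "az": 0}, {"tx": 0, "ty": 0, "tz": 0, "ax": 0, "ay": 0, "az": 0}, {"tx": 0, "ty": 0, "tz": 0, "ax": 0, "ay": 0, "az": 0}, {"tx": 0, "ty": 0, "tz": 0, "ax": 0, "ay": 0, "az": 0}])

```text
time: 3.98
tool_pos: [0.4282, 0.1733, 0.2538]
tcp_rot: [3.136, 0.002, -3.011]
ft_force: [-8.5, 11.9, 0.3]
grip_width: 0.0259
grip_force: 12.0
```

>>> move_arm(steps=[{"tx": -0.002, "ty": 0, "tz": -0.0173, "ax": 0, "ay": 0, "az": 0}, {"tx": -0.004, "ty": 0, "tz": -0.017, "ax": 0, "ay": 0, "az": 0}, {"tx": -0.0057, "ty": 0, "tz": -0.0165, "ax": 0, "ay": 0, "az": 0}, {"tx": -0.0074, "ty": 0, "tz": -0.0158, "ax": 0, "ay": 0, "az": 0}, {"tx": 0, "ty": 0, "tz": 0, "ax": 0, "ay": 0, "az": 0}])

```text
time: 4.4
tool_pos: [0.4488, 0.176, 0.3235]
tcp_rot: [3.135, 0.007, -3.011]
ft_force: [-4.7, 9.2, 1.8]
grip_width: 0.0257
grip_force: 12.0
```

>>> move_arm(steps=[{"tx": -0.009, "ty": 0.001, "tz": -0.0149, "ax": 0, "ay": 0, "az": 0}, {"tx": -0.0105, "ty": 0.001, "tz": -0.0139, "ax": 0, "ay": 0, "az": 0}, {"tx": -0.0119, "ty": 0, "tz": -0.0127, "ax": 0, "ay": 0, "az": 0}, {"tx": -0.0131, "ty": 0, "tz": -0.0114, "ax": 0, "ay": 0, "az": 0}, {"tx": -0.0143, "ty": 0, "tz": -0.01, "ax": 0, "ay": 0, "az": 0}, {"tx": -0.0152, "ty": 0, "tz": -0.0084, "ax": 0, "ay": 0, "az": 0}, {"tx": -0.016, "ty": 0, "tz": -0.0068, "ax": 0, "ay": 0, "az": 0}, {"tx": -0.0166, "ty": 0, "tz": -0.0051, "ax": 0, "ay": 0, "az": 0}])

```text
time: 5.07
tool_pos: [0.5529, 0.1904, 0.4032]
tcp_rot: [3.139, -0.002, -3.011]
ft_force: [-2.4, 5.7, -3.0]
grip_width: 0.0261
grip_force: 12.0
```

>>> move_arm(steps=[{"tx": -0.0171, "ty": 0, "tz": -0.0033, "ax": 0, "ay": 0, "az": 0}, {"tx": -0.0173, "ty": 0, "tz": -0.0015, "ax": 0, "ay": 0, "az": 0}, {"tx": -0.0174, "ty": 0, "tz": 0.0003, "ax": 0, "ay": 0, "az": 0}, {"tx": -0.0173, "ty": 0, "tz": 0.0021, "ax": 0, "ay": 0, "az": 0}, {"tx": -0.017, "ty": 0, "tz": 0.0039, "ax": 0, "ay": 0, "az": 0}, {"tx": 0, "ty": 0, "tz": 0, "ax": 0, "ay": 0, "az": 0}, {"tx": 0, "ty": 0, "tz": 0, "ax": 0, "ay": 0, "az": 0}])

```text
time: 5.65
tool_pos: [0.6389, 0.2012, 0.4006]
tcp_rot: [3.141, -0.001, -3.011]
ft_force: [-0.1, 2.8, -1.2]
grip_width: 0.0279
grip_force: 1.2
```

```bash
python3 - <<'E'
from h import *
s=env.read_state(); print(s['time'],np.round(s['tool_pos'],3),s['ft_force'],s['grip_width'])
im,d,p=snap('side'); cv2.imwrite('pics/s2.png',im[100:340,180:500])
E
```

```text
5.65 [0.639 0.201 0.401] [-0.08561931  2.8465191  -1.22043027] 0.02790444537848647
```

View pics/s2.png

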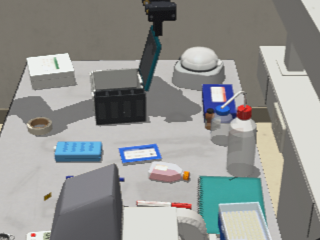

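The side view shows the lid standing open, leaning back past vertical. I release the tab, then go to view and grip the brick.

>>> move_arm(steps=[{"tx": 0, "ty": 0, "tz": 0, "ax": 0, "ay": 0, "az": 0}, {"tx": 0, "ty": 0, "tz": 0, "ax": 0, "ay": 0, "az": 0}, {"tx": 0, "ty": 0, "tz": 0, "ax": 0, "ay": 0, "az": 0}, {"tx": 0, "ty": 0, "tz": -0.03, "ax": 0, "ay": 0, "az": 0}, {"tx": 0, "ty": 0, "tz": -0.03, "ax": 0, "ay": 0, "az": 0}, {"tx": 0.0175, "ty": -0.0264, "tz": 0, "ax": 0, "ay": 0, "az": 0}, {"tx": 0.0175, "ty": -0.0264, "tz": 0, "ax": 0, "ay": 0, "az": 0}, {"tx": 0.0175, "ty": -0.0264, "tz": 0, "ax": 0, "ay": 0, "az": 0}], gripper=-1)

```text
time: 6.37
tool_pos: [0.5955, 0.1139, 0.4631]
tcp_rot: [-3.141, 0.001, -3.011]
ft_force: [-0.2, -1.0, 0.1]
grip_width: 0.0721
grip_force: 0.0
```

>>> move_arm(steps=[{"tx": 0.0175, "ty": -0.0264, "tz": 0, "ax": 0, "ay": 0, "az": 0}, {"tx": 0.0175, "ty": -0.0264, "tz": 0, "ax": 0, "ay": 0, "az": 0}, {"tx": 0.0175, "ty": -0.0264, "tz": 0, "ax": 0, "ay": 0, "az": 0}, {"tx": 0.0175, "ty": -0.0264, "tz": 0, "ax": 0, "ay": 0, "az": 0}, {"tx": 0.0175, "ty": -0.0264, "tz": 0, "ax": 0, "ay": 0, "az": 0}, {"tx": 0.0175, "ty": -0.0264, "tz": 0.02, "ax": 0, "ay": 0, "az": 4.25}, {"tx": 0.0175, "ty": -0.0264, "tz": 0.02, "ax": 0, "ay": 0, "az": 4.25}, {"tx": 0, "ty": 0, "tz": 0, "ax": 0, "ay": 0, "az": 0}])

```text
time: 7.03
tool_pos: [0.4925, -0.0864, 0.4189]
tcp_rot: [-3.141, -0.009, 3.116]
ft_force: [-0.7, 0.8, -0.8]
grip_width: 0.0869
grip_force: 0.0
```

```bash
cat >> h.py <<'E'
CASE=(.523,.1855,.131)
def rect(name,m,z,p,C=None):
    M=m.astype(np.uint8)*255
    M=cv2.morphologyEx(M,cv2.MORPH_CLOSE,np.ones((7,7)))
    cs=cv2.findContours(M,0,2)[0]
    c=max(cs,key=cv2.contourArea); w=on_plane(p,c[:,0,:],z)
    (cx,cy),(a,b),t=cv2.minAreaRect((w[:,:2]*1000).astype(np.float32))
    if b>a: a,b,t=b,a,t-90
    t=(t+90)%180-90
    mm=np.zeros_like(M);cv2.drawContours(mm,[c],-1,1,-1)
    x0,y0,ww,hh=cv2.boundingRect(c)
    print(name,'ctr %.1f %.1f size %.1f %.1f long-axis %.1f deg'%(cx,cy,a,b,t),'px',(x0,y0,ww,hh),'z',None if C is None else np.round(np.median(C[mm>0][:,2]),3))
    return cx/1000,cy/1000,np.radians(t)
def where():
    s=env.read_state(); print('t %.2f'%s['time'],np.round(s['tool_pos'],4),'yaw %.3f'%s['tcp_rot'][2],'F',np.round(s['ft_force'],1),'w',round(s['grip_width'],4),'g',round(s['grip_force'],1)); return s
def go(x,y,z,s,yaw=None):
    """print tool-axis shift from current pose to TCP x,y,z, and az"""
    Rt=R.from_euler('xyz',s['tcp_rot']).as_matrix()
    print('shift in tool axes',np.round(Rt.T@(np.array([x,y,z])-s['tool_pos']),4), '' if yaw is None else 'az %.2f'%np.degrees(-((yaw-s['tcp_rot'][2]+np.pi)%(2*np.pi)-np.pi)))
def c2w(x,y):
    cx,cy,t=CASE; return cx+x*np.cos(t)-y*np.sin(t), cy+x*np.sin(t)+y*np.cos(t)
E
python3 - <<'E'
from h import *
s=where(); im,d,p=snap('wrist'); cv2.imwrite('pics/w2.png',im); C=cloud(p,d)
H,S,V=cv2.split(cv2.cvtColor(im,cv2.COLOR_BGR2HSV))
b=rect('brick',(H>90)&(H<108)&(S>80)&(V>110)&(C[...,2]>.015)&(C[...,2]<.04),.026,p,C)
go(b[0],b[1],.192,s,-np.pi+b[2])
E
```

```text
t 7.03 [ 0.4925 -0.0864  0.4189] yaw 3.116 F [-0.7  0.8 -0.8] w 0.0869 g 0.0
brick ctr 430.4 -83.5 size 115.5 60.6 long-axis -0.4 deg px (286, 88, 64, 120) z 0.027
shift in tool axes [0.0602 0.0013 0.2275] az -1.11
```

View pics/w2.png

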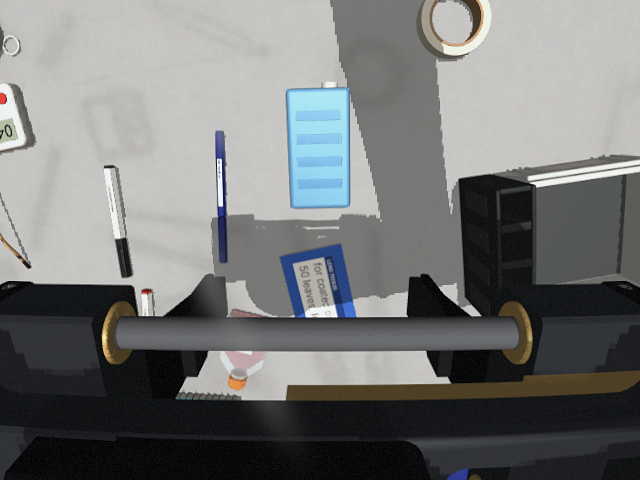

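The wrist view shows the brick at (318,148), with the blue pen at (220,197), the black marker at (118,222), the booklet at (318,282), and the flask and red marker below. Now to grip the brick.

>>> move_arm(steps=[{"tx": 0.03, "ty": 0.001, "tz": 0.03, "ax": 0, "ay": 0, "az": -1.1}, {"tx": 0.03, "ty": 0, "tz": 0.03, "ax": 0, "ay": 0, "az": 0}, {"tx": 0, "ty": 0, "tz": 0.04, "ax": 0, "ay": 0, "az": 0}, {"tx": 0, "ty": 0, "tz": 0.04, "ax": 0, "ay": 0, "az": 0}, {"tx": 0, "ty": 0, "tz": 0.04, "ax": 0, "ay": 0, "az": 0}, {"tx": 0, "ty": 0, "tz": 0.03, "ax": 0, "ay": 0, "az": 0}, {"tx": 0, "ty": 0, "tz": 0.0175, "ax": 0, "ay": 0, "az": 0}, {"tx": 0, "ty": 0, "tz": 0, "ax": 0, "ay": 0, "az": 0}])

```text
time: 7.75
tool_pos: [0.4377, -0.0812, 0.1931]
tcp_rot: [-3.14, -0.007, -3.139]
ft_force: [1.0, 0.1, -0.0]
grip_width: 0.0872
grip_force: 0.0
```

>>> move_arm(steps=[{"tx": 0, "ty": 0, "tz": 0, "ax": 0, "ay": 0, "az": 0}, {"tx": 0, "ty": 0, "tz": 0, "ax": 0, "ay": 0, "az": 0}, {"tx": 0, "ty": 0, "tz": 0, "ax": 0, "ay": 0, "az": 0}, {"tx": 0, "ty": 0, "tz": 0, "ax": 0, "ay": 0, "az": 0}, {"tx": 0, "ty": 0, "tz": 0, "ax": 0, "ay": 0, "az": 0}, {"tx": 0, "ty": 0, "tz": 0, "ax": 0, "ay": 0, "az": 0}, {"tx": 0, "ty": 0, "tz": 0, "ax": 0, "ay": 0, "az": 0}], gripper=1, newtons=35)

```text
time: 8.33
tool_pos: [0.4388, -0.0814, 0.197]
tcp_rot: [3.142, 0.003, -3.14]
ft_force: [-1.6, -1.0, 7.1]
grip_width: 0.0614
grip_force: 35.0
```

>>> move_arm(steps=[{"tx": 0, "ty": 0, "tz": -0.03, "ax": 0, "ay": 0, "az": 0}, {"tx": 0, "ty": 0, "tz": -0.04, "ax": 0, "ay": 0, "az": 0}, {"tx": 0, "ty": 0, "tz": -0.04, "ax": 0, "ay": 0, "az": 0}, {"tx": 0, "ty": 0.03, "tz": -0.04, "ax": 0, "ay": 0, "az": 0}, {"tx": 0, "ty": 0.04, "tz": 0, "ax": 0, "ay": 0, "az": 0}, {"tx": 0, "ty": 0.04, "tz": 0, "ax": 0, "ay": 0, "az": 0}, {"tx": -0.01, "ty": 0.03, "tz": 0, "ax": 0, "ay": 0, "az": 0}, {"tx": 0, "ty": 0, "tz": 0, "ax": 0, "ay": 0, "az": 0}])

```text
time: 9.0
tool_pos: [0.449, 0.0574, 0.3397]
tcp_rot: [3.139, 0.004, -3.136]
ft_force: [0.1, -0.3, -2.4]
grip_width: 0.0617
grip_force: 35.0
```

```bash
python3 - <<'E'
from h import *
s=where(); im,d,p=snap('wrist'); cv2.imwrite('pics/w3.png',im); np.save('w3C.npy',cloud(p,d)); import json; json.dump({k:np.array(v).tolist() for k,v in p.items()},open('w3p.json','w'))
E
```

```text
t 9.00 [0.449  0.0574 0.3397] yaw -3.136 F [ 0.1 -0.3 -2.4] w 0.0617 g 35.0
```

View pics/w3.png

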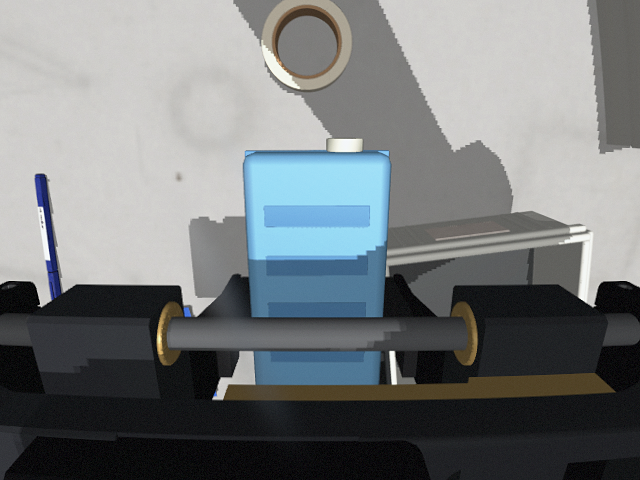

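The brick is held, with its near edge at row 153. The front rim's left corner is near (592,228). I'll compare that against the predicted corner.

```bash
python3 - <<'E'
from h import *
import json; p=json.load(open('w3p.json')); C=np.load('w3C.npy')
print('rim corner',on_plane(p,[(592,228),(588,230)],.078),'pred',c2w(-.071,.076))
for u in (400,450,500,550):
    col=C[200:290,u]; k=np.where((col[:,2]>.07)&(col[:,2]<.085))[0]
    print(u,'rim rows',200+k.min(),200+k.max(),np.round(on_plane(p,[(u,200+k.min()),(u,200+k.max())],.078),4)[:,:2].tolist())
e=on_plane(p,[(246,153),(318,153),(388,153)],.169); print('brick near edge',np.round(e,4), C[160,318])
# expected front outer line: case x=-.071
for y in (0,.03,.06): print('pred front',np.round(c2w(-.071,y),4))
s=env.read_state(); where()
E
```

```text
rim corner [[0.43617193 0.25217248 0.078     ]
 [0.43765469 0.24939805 0.078     ]] pred (np.float64(0.442680796164924), np.float64(0.2515743936430711))
400 rim rows 246 264 [[0.4498, 0.115], [0.463, 0.116]]
450 rim rows 240 258 [[0.4454, 0.1496], [0.4585, 0.151]]
500 rim rows 233 251 [[0.4402, 0.1845], [0.4533, 0.1864]]
550 rim rows 228 245 [[0.4364, 0.2204], [0.4488, 0.2227]]
brick near edge [[0.3822 0.0287 0.169 ]
 [0.3821 0.0576 0.169 ]
 [0.3819 0.0857 0.169 ]] [0.38493732 0.05760264 0.16839211]
pred front [0.4526 0.1762]
pred front [0.4487 0.206 ]
pred front [0.4448 0.2357]
t 9.05 [0.4482 0.0557 0.3391] yaw -3.137 F [-0.4 -0.9 -3. ] w 0.0613 g 35.0
```

```bash
python3 - <<'E'
from h import *
im=cv2.imread('pics/s2.png'); p=imaging.camera_params('side')
V=cv2.cvtColor(im,cv2.COLOR_BGR2HSV)[...,2]
n=np.array([-np.sin(.131),np.cos(.131),0]); c=np.array([.523,.1855,0]); 
o=np.array(p['xyz'])
for r in range(94,124,3):
    k=np.where(V[r,80:160]<75)[0]+80
    uv=[(180+k.min()-.5,100+r),(180+k.max()+.5,100+r)]
    d=ray(p,uv)@rot(p).T; t=(n@(c-.112*n-o))/(d@n); P=o+d*t[:,None]
    ex=np.array([np.cos(.131),np.sin(.131),0])
    print(r,k.min(),k.max(),np.round((P-c)@ex,4),np.round(P[:,2],3))
C=np.load('w1C.npy'); im=cv2.imread('pics/w1.png'); H,S,V=cv2.split(cv2.cvtColor(im,cv2.COLOR_BGR2HSV))
m=(H>80)&(H<100)&(S>90)&(C[...,2]>.07)&(C[...,2]<.16)
Q=(C[m]-c)@np.c_[ex,n]; print('lid case x/y pct',np.percentile(Q,[0.2,1,50,99,99.8],axis=0).round(4).tolist())
wide=Q[(abs(Q[:,1])>.03)]; print('front edge x',np.percentile(wide[:,0],[.3,1,3]).round(4))
E
```

```text
94 95 145 [-0.0704  0.0691] [0.101 0.09 ]
97 94 145 [-0.0736  0.069 ] [0.092 0.08 ]
100 94 145 [-0.0741  0.0689] [0.082 0.071]
103 95 145 [-0.0719  0.0688] [0.073 0.061]
106 95 145 [-0.0724  0.0687] [0.063 0.052]
109 95 145 [-0.0729  0.0686] [0.054 0.042]
112 95 145 [-0.0734  0.0686] [0.044 0.033]
115 95 145 [-0.0739  0.0685] [0.035 0.023]
118 96 145 [-0.0716  0.0684] [0.025 0.013]
121 96 144 [-0.0721  0.0655] [0.015 0.003]
lid case x/y pct [[-0.1078, -0.0748], [-0.1039, -0.0731], [-0.0343, -0.0004], [0.0635, 0.0733], [0.0661, 0.0752]]
front edge x [-0.0741 -0.0738 -0.0726]
```

>>> move_arm(steps=[{"tx": 0, "ty": 0, "tz": 0, "ax": 0, "ay": 0, "az": -3.75}, {"tx": 0, "ty": 0, "tz": 0, "ax": 0, "ay": 0, "az": -3.75}, {"tx": -0.025, "ty": 0.0297, "tz": 0, "ax": 0, "ay": 0, "az": 0}, {"tx": -0.025, "ty": 0.0297, "tz": 0, "ax": 0, "ay": 0, "az": 0}, {"tx": -0.025, "ty": 0.0297, "tz": 0, "ax": 0, "ay": 0, "az": 0}, {"tx": -0.0243, "ty": 0.0297, "tz": 0, "ax": 0, "ay": 0, "az": 0}, {"tx": 0, "ty": 0, "tz": 0.02, "ax": 0, "ay": 0, "az": 0}, {"tx": 0, "ty": 0, "tz": 0, "ax": 0, "ay": 0, "az": 0}])

```text
time: 9.72
tool_pos: [0.5304, 0.1847, 0.3148]
tcp_rot: [-3.14, -0.008, -3.01]
ft_force: [-1.2, -1.5, -4.7]
grip_width: 0.0615
grip_force: 35.0
```

```bash
sed -i 's/^CASE=.*/CASE=(.5205,.1852,.131)/' h.py; python3 - <<'E'
from h import *
s=where(); im,d,p=snap('wrist'); cv2.imwrite('pics/w4.png',im); np.save('w4C.npy',cloud(p,d)); s=where()
x,y=c2w(.0105,0); go(x,y,.213,s,-np.pi+.131)
E
```

```text
t 9.72 [0.5304 0.1847 0.3148] yaw -3.010 F [-1.2 -1.5 -4.7] w 0.0615 g 35.0
t 9.77 [0.53   0.1837 0.3161] yaw -3.011 F [-0.7 -0.8 -1.9] w 0.0616 g 35.0
shift in tool axes [-0.002   0.003   0.1031] az 0.00
```

View pics/w4.png

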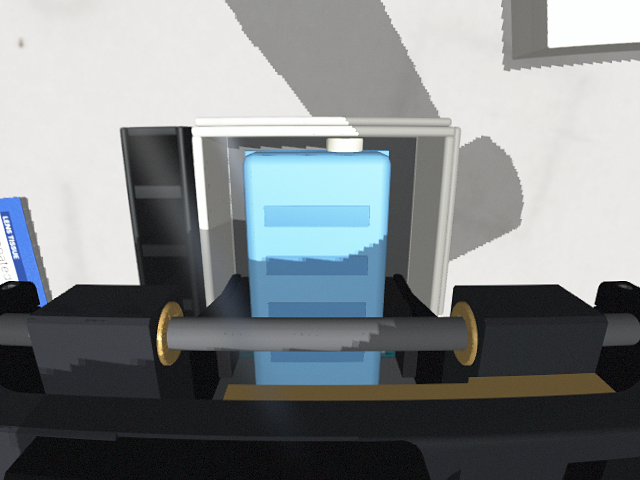

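```bash
python3 - <<'E'
from h import *
p=imaging.camera_params('wrist')
w=on_plane(p,[(250,118),(250,136),(420,136),(196,200),(459,200),(446,200)],.078)[:,:2]-np.array(CASE[:2])
c,s=np.cos(.131),np.sin(.131); print(np.round(w@np.array([[c,-s],[s,c]]),4))
E
```

```text
[[-0.0761 -0.0416]
 [-0.0661 -0.042 ]
 [-0.0662  0.056 ]
 [-0.0289 -0.0765]
 [-0.0289  0.0824]
 [-0.0289  0.0744]]
```

>>> move_arm(steps=[{"tx": -0.002, "ty": 0.003, "tz": 0.02, "ax": 0, "ay": 0, "az": 0}, {"tx": 0, "ty": 0, "tz": 0.02, "ax": 0, "ay": 0, "az": 0}, {"tx": 0, "ty": 0, "tz": 0.02, "ax": 0, "ay": 0, "az": 0}, {"tx": 0, "ty": 0, "tz": 0.02, "ax": 0, "ay": 0, "az": 0}, {"tx": 0, "ty": 0, "tz": 0.015, "ax": 0, "ay": 0, "az": 0}, {"tx": 0, "ty": 0, "tz": 0.007, "ax": 0, "ay": 0, "az": 0}, {"tx": 0, "ty": 0, "tz": 0, "ax": 0, "ay": 0, "az": 0}])

```text
time: 10.35
tool_pos: [0.5318, 0.1863, 0.216]
tcp_rot: [-3.14, -0.003, -3.011]
ft_force: [-0.2, -0.4, -3.3]
grip_width: 0.0618
grip_force: 35.0
```

>>> move_arm(steps=[{"tx": 0, "ty": 0, "tz": 0.001, "ax": 0, "ay": 0, "az": 0}, {"tx": 0, "ty": 0, "tz": 0, "ax": 0, "ay": 0, "az": 0}, {"tx": 0, "ty": 0, "tz": 0, "ax": 0, "ay": 0, "az": 0}, {"tx": 0, "ty": 0, "tz": 0, "ax": 0, "ay": 0, "az": 0}, {"tx": 0, "ty": 0, "tz": -0.04, "ax": 0, "ay": 0, "az": 0}, {"tx": 0, "ty": 0, "tz": -0.04, "ax": 0, "ay": 0, "az": 0}, {"tx": 0, "ty": 0, "tz": -0.04, "ax": 0, "ay": 0, "az": 0}, {"tx": 0, "ty": 0, "tz": -0.04, "ax": 0, "ay": 0, "az": 0}], gripper=-0.8)

```text
time: 11.02
tool_pos: [0.5321, 0.1874, 0.3788]
tcp_rot: [3.141, 0.001, -3.009]
ft_force: [0.3, 0.3, -0.3]
grip_width: 0.0784
grip_force: 0.0
```

>>> move_arm(steps=[{"tx": 0, "ty": -0.03, "tz": -0.02, "ax": 0, "ay": 0, "az": 0}, {"tx": 0, "ty": -0.04, "tz": 0, "ax": 0, "ay": 0, "az": 0}, {"tx": 0, "ty": -0.04, "tz": 0, "ax": 0, "ay": 0, "az": 0}, {"tx": 0, "ty": -0.04, "tz": 0, "ax": 0, "ay": 0, "az": 0}, {"tx": 0, "ty": -0.04, "tz": 0, "ax": 0, "ay": 0, "az": 0}, {"tx": 0, "ty": -0.04, "tz": 0, "ax": 0, "ay": 0, "az": 0}, {"tx": -0.0256, "ty": -0.0249, "tz": 0, "ax": 0, "ay": 0, "az": 0}, {"tx": -0.0256, "ty": -0.0249, "tz": 0, "ax": 0, "ay": 0, "az": 0}])

```text
time: 11.68
tool_pos: [0.6196, -0.0853, 0.3978]
tcp_rot: [-3.141, 0.002, -3.011]
ft_force: [0.7, 0.6, 0.8]
grip_width: 0.0784
grip_force: 0.0
```

>>> move_arm(steps=[{"tx": -0.0256, "ty": -0.0249, "tz": 0, "ax": 0, "ay": 0, "az": 0}, {"tx": -0.0256, "ty": -0.0249, "tz": 0, "ax": 0, "ay": 0, "az": 0}, {"tx": -0.0256, "ty": -0.0249, "tz": 0, "ax": 0, "ay": 0, "az": 0}, {"tx": -0.0256, "ty": -0.0249, "tz": 0, "ax": 0, "ay": 0, "az": 5.75}, {"tx": 0, "ty": 0, "tz": 0, "ax": 0, "ay": 0, "az": 5.75}, {"tx": 0, "ty": 0, "tz": 0, "ax": 0, "ay": 0, "az": 5.75}, {"tx": 0, "ty": 0, "tz": 0, "ax": 0, "ay": 0, "az": 5.75}, {"tx": 0, "ty": 0, "tz": 0, "ax": 0, "ay": 0, "az": 0}])

```text
time: 12.35
tool_pos: [0.7347, -0.1685, 0.3962]
tcp_rot: [3.142, 0.0, 2.87]
ft_force: [-0.3, 0.6, 0.1]
grip_width: 0.0786
grip_force: 0.0
```

```bash
python3 - <<'E'
from h import *
s=where(); im,d,p=snap('wrist'); cv2.imwrite('pics/w5.png',im); np.save('w5C.npy',cloud(p,d)); C=np.load('w5C.npy')
H,S,V=cv2.split(cv2.cvtColor(im,cv2.COLOR_BGR2HSV))
band=np.zeros(H.shape,bool); band[:285]=1; 
f=rect('flask',((S>40)&((H>150)|(H<20)))&band&(C[...,2]<.05)&(np.hypot(C[...,0]-.665,C[...,1]+.18)<.08),.02,p,C)
go(f[0],f[1],.30,s,-np.pi+f[2])
s=where()
t,d,p=snap('top'); cv2.imwrite('pics/t5.png',t)
E
```

```text
t 12.35 [ 0.7347 -0.1685  0.3962] yaw 2.870 F [-0.3  0.6  0.1] w 0.0786 g 0.0
flask ctr 654.4 -175.8 size 70.8 45.5 long-axis -15.8 deg px (262, 92, 50, 79) z 0.025
shift in tool axes [ 0.0755 -0.0285  0.0962] az 0.25
t 12.40 [ 0.7346 -0.1683  0.3964] yaw 2.874 F [-0.3 -0.   0.7] w 0.0781 g 0.0
```

View pics/w5.png

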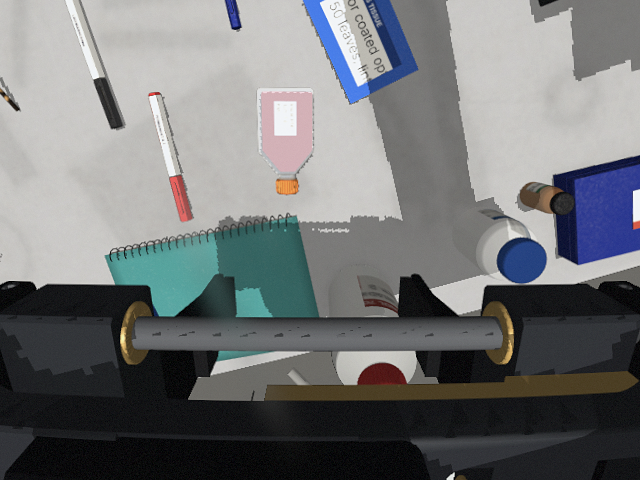

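The flask lies at (286,140) with its cap at (287,186), the spray bottle is at (370,330) and the reagent bottle at (510,250). I'll get its ends.

```bash
python3 - <<'E'
from h import *
p=imaging.camera_params('wrist'); s=where()
a=on_plane(p,[(286,87)],.024)[0]; b=on_plane(p,[(287,195)],.015)[0]; l,r=on_plane(p,[(258,125),(314,125)],.02)
u=(b-a)[:2]; print(a,b,np.hypot(*u),np.degrees(np.arctan2(u[1],u[0])),'width',np.hypot(*(l-r)[:2]),'mid',(l+r)/2)
u/=np.hypot(*u); g=a[:2]+u*.040; g2=(a[:2]+b[:2])/2
print('grip',g,'origin est',g2); go(g[0],g[1],.19,s,-np.pi+np.arctan2(u[1],u[0]))
E
```

```text
t 12.45 [ 0.7345 -0.1682  0.3966] yaw 2.875 F [ 0.5 -0.8  0.7] w 0.0784 g 0.0
[ 0.616598  -0.1649902  0.024    ] [ 0.71234651 -0.19301861  0.015     ] 0.09976657994414403 -16.316308621951976 width 0.05212601701709565 mid [ 0.64824789 -0.17467306  0.02      ]
grip [ 0.65498701 -0.17622779] origin est [ 0.66447225 -0.17900441]
shift in tool axes [ 0.0748 -0.0288  0.2065] az 1.04
```

>>> move_arm(steps=[{"tx": 0.025, "ty": -0.0096, "tz": 0.02, "ax": 0, "ay": 0, "az": 1.0}, {"tx": 0.025, "ty": -0.0096, "tz": 0.03, "ax": 0, "ay": 0, "az": 0}, {"tx": 0.0248, "ty": -0.0096, "tz": 0.04, "ax": 0, "ay": 0, "az": 0}, {"tx": 0, "ty": 0, "tz": 0.04, "ax": 0, "ay": 0, "az": 0}, {"tx": 0, "ty": 0, "tz": 0.04, "ax": 0, "ay": 0, "az": 0}, {"tx": 0, "ty": 0, "tz": 0.025, "ax": 0, "ay": 0, "az": 0}, {"tx": 0, "ty": 0, "tz": 0.0115, "ax": 0, "ay": 0, "az": 0}, {"tx": 0, "ty": 0, "tz": 0, "ax": 0, "ay": 0, "az": 0}])

```text
time: 13.12
tool_pos: [0.6575, -0.1746, 0.192]
tcp_rot: [-3.14, -0.005, 2.856]
ft_force: [-1.3, -0.9, -0.2]
grip_width: 0.0782
grip_force: 0.0
```

>>> move_arm(steps=[{"tx": 0, "ty": 0, "tz": 0, "ax": 0, "ay": 0, "az": 0}, {"tx": 0, "ty": 0, "tz": 0, "ax": 0, "ay": 0, "az": 0}, {"tx": 0, "ty": 0, "tz": 0, "ax": 0, "ay": 0, "az": 0}, {"tx": 0, "ty": 0, "tz": 0, "ax": 0, "ay": 0, "az": 0}, {"tx": 0, "ty": 0, "tz": 0, "ax": 0, "ay": 0, "az": 0}, {"tx": 0, "ty": 0, "tz": 0, "ax": 0, "ay": 0, "az": 0}, {"tx": 0, "ty": 0, "tz": 0, "ax": 0, "ay": 0, "az": 0}, {"tx": 0, "ty": 0, "tz": 0, "ax": 0, "ay": 0, "az": 0}], gripper=1, newtons=15)

```text
time: 13.78
tool_pos: [0.6587, -0.1749, 0.1962]
tcp_rot: [3.141, 0.002, 2.855]
ft_force: [-1.0, 1.7, 6.5]
grip_width: 0.0518
grip_force: 15.0
```

>>> move_arm(steps=[{"tx": 0, "ty": 0, "tz": -0.041, "ax": 0, "ay": 0, "az": 0}, {"tx": 0, "ty": 0, "tz": -0.041, "ax": 0, "ay": 0, "az": -6}, {"tx": 0, "ty": 0, "tz": -0.041, "ax": 0, "ay": 0, "az": -6}, {"tx": 0, "ty": 0, "tz": -0.041, "ax": 0, "ay": 0, "az": -6}, {"tx": 0, "ty": 0, "tz": 0, "ax": 0, "ay": 0, "az": -5.9}, {"tx": 0.0236, "ty": 0.033, "tz": 0, "ax": 0, "ay": 0, "az": 0}, {"tx": 0.0236, "ty": 0.033, "tz": 0, "ax": 0, "ay": 0, "az": 0}, {"tx": 0.0236, "ty": 0.033, "tz": 0, "ax": 0, "ay": 0, "az": 0}])

```text
time: 14.45
tool_pos: [0.5739, -0.0855, 0.3579]
tcp_rot: [3.141, -0.001, -3.013]
ft_force: [0.9, 0.4, -0.4]
grip_width: 0.0517
grip_force: 15.0
```

>>> move_arm(steps=[{"tx": 0.0236, "ty": 0.033, "tz": 0, "ax": 0, "ay": 0, "az": 0}, {"tx": 0, "ty": 0.0405, "tz": 0, "ax": 0, "ay": 0, "az": 0}, {"tx": 0, "ty": 0.0405, "tz": 0, "ax": 0, "ay": 0, "az": 0}, {"tx": 0, "ty": 0.0405, "tz": 0, "ax": 0, "ay": 0, "az": 0}, {"tx": 0, "ty": 0.0405, "tz": 0, "ax": 0, "ay": 0, "az": 0}, {"tx": 0, "ty": 0.0405, "tz": 0, "ax": 0, "ay": 0, "az": 0}, {"tx": 0, "ty": 0.0405, "tz": 0, "ax": 0, "ay": 0, "az": 0}, {"tx": 0, "ty": 0, "tz": 0, "ax": 0, "ay": 0, "az": 0}])

```text
time: 15.12
tool_pos: [0.5153, 0.1902, 0.3586]
tcp_rot: [3.14, 0.002, -3.005]
ft_force: [0.1, -0.8, 0.0]
grip_width: 0.0518
grip_force: 15.0
```

```bash
python3 - <<'E'
from h import *
where(); im,d,p=snap('wrist'); cv2.imwrite('pics/w6.png',im); s=where()
x,y=c2w(-.0045,0); go(x,y,.239,s,-np.pi+.131)
E
```

```text
t 15.12 [0.5153 0.1902 0.3586] yaw -3.005 F [ 0.1 -0.8  0. ] w 0.0518 g 15.0
t 15.17 [0.5154 0.188  0.3584] yaw -3.006 F [-0.5 -0.6 -0.6] w 0.0517 g 15.0
shift in tool axes [-0.0002 -0.0034  0.1194] az 0.26
```

View pics/w6.png

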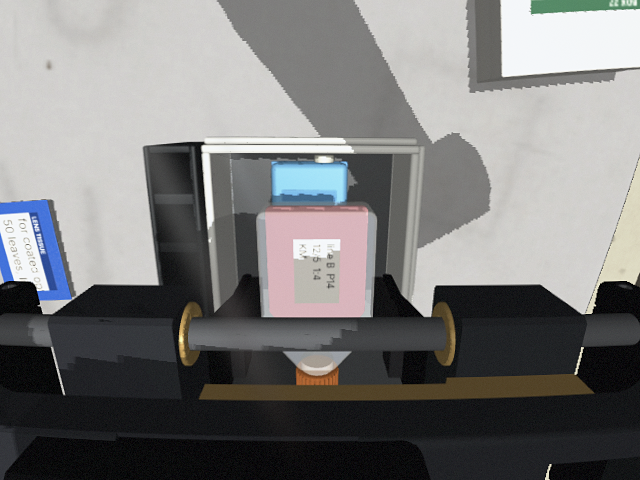

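The brick lies in the tub at (310,185), and the held flask at (315,260) is centred over it. Lowering it now.

>>> move_arm(steps=[{"tx": 0, "ty": -0.0015, "tz": 0.03, "ax": 0, "ay": 0, "az": 0}, {"tx": 0, "ty": 0, "tz": 0.03, "ax": 0, "ay": 0, "az": 0}, {"tx": 0, "ty": 0, "tz": 0.03, "ax": 0, "ay": 0, "az": 0}, {"tx": 0, "ty": 0, "tz": 0.018, "ax": 0, "ay": 0, "az": 0}, {"tx": 0, "ty": 0, "tz": 0.009, "ax": 0, "ay": 0, "az": 0}, {"tx": 0, "ty": 0, "tz": 0, "ax": 0, "ay": 0, "az": 0}, {"tx": 0, "ty": 0, "tz": 0, "ax": 0, "ay": 0, "az": 0}])

```text
time: 15.75
tool_pos: [0.5167, 0.1829, 0.2422]
tcp_rot: [-3.142, 0.001, -3.012]
ft_force: [0.1, -0.3, 0.0]
grip_width: 0.0514
grip_force: 15.0
```

>>> move_arm(steps=[{"tx": 0, "ty": 0, "tz": 0.002, "ax": 0, "ay": 0, "az": 0}, {"tx": 0, "ty": 0, "tz": 0, "ax": 0, "ay": 0, "az": 0}, {"tx": 0, "ty": 0, "tz": 0, "ax": 0, "ay": 0, "az": 0}, {"tx": 0, "ty": 0, "tz": 0, "ax": 0, "ay": 0, "az": 0}, {"tx": 0, "ty": 0, "tz": -0.03, "ax": 0, "ay": 0, "az": 0}, {"tx": 0, "ty": 0, "tz": -0.04, "ax": 0, "ay": 0, "az": 0}, {"tx": 0, "ty": 0, "tz": -0.04, "ax": 0, "ay": 0, "az": 0}, {"tx": 0, "ty": 0, "tz": -0.04, "ax": 0, "ay": 0, "az": 0}], gripper=-0.7)

```text
time: 16.42
tool_pos: [0.5158, 0.183, 0.392]
tcp_rot: [-3.142, 0.0, -3.011]
ft_force: [1.8, 0.8, -0.3]
grip_width: 0.0738
grip_force: 0.0
```

>>> move_arm(steps=[{"tx": 0, "ty": -0.04, "tz": -0.008, "ax": 0, "ay": 0, "az": 0}, {"tx": 0, "ty": -0.04, "tz": 0, "ax": 0, "ay": 0, "az": 0}, {"tx": 0, "ty": -0.04, "tz": 0, "ax": 0, "ay": 0, "az": 0}, {"tx": 0, "ty": -0.04, "tz": 0, "ax": 0, "ay": 0, "az": 0}, {"tx": -0.028, "ty": -0.028, "tz": 0, "ax": 0, "ay": 0, "az": 0}, {"tx": -0.028, "ty": -0.028, "tz": 0, "ax": 0, "ay": 0, "az": 0}, {"tx": -0.028, "ty": -0.028, "tz": 0, "ax": 0, "ay": 0, "az": 0}, {"tx": -0.028, "ty": -0.028, "tz": 0, "ax": 0, "ay": 0, "az": -2.9}], gripper=-1)

```text
time: 17.08
tool_pos: [0.6634, -0.0735, 0.3985]
tcp_rot: [3.142, 0.001, -2.96]
ft_force: [0.4, 1.5, 0.0]
grip_width: 0.087
grip_force: 0.0
```

>>> move_arm(steps=[{"tx": 0, "ty": 0, "tz": 0, "ax": 0, "ay": 0, "az": 0}, {"tx": 0, "ty": 0, "tz": 0, "ax": 0, "ay": 0, "az": 0}])

```text
time: 17.25
tool_pos: [0.6635, -0.0734, 0.3962]
tcp_rot: [3.141, -0.002, -2.964]
ft_force: [-0.6, 0.3, -0.3]
grip_width: 0.0867
grip_force: 0.0
```

```bash
python3 - <<'E'
from h import *
where(); im,d,p=snap('wrist'); cv2.imwrite('pics/w7.png',im); C=cloud(p,d); np.save('w7C.npy',C); s=where()
H,S,V=cv2.split(cv2.cvtColor(im,cv2.COLOR_BGR2HSV))
band=np.zeros(H.shape,bool); band[:285]=1
b=rect('book',(((S>80)&(H>95)&(H<130))|(V>225))&band&(np.hypot(C[...,0]-.59,C[...,1]+.088)<.075),.008,p,C)
go(b[0],b[1],.1835,s,-np.pi+b[2])
E
```

```text
t 17.25 [ 0.6635 -0.0734  0.3962] yaw -2.964 F [-0.6  0.3 -0.3] w 0.0867 g 0.0
t 17.30 [ 0.6627 -0.0725  0.3969] yaw -2.962 F [ 0.6 -0.2 -0.7] w 0.0871 g 0.0
book ctr 588.6 -86.3 size 102.5 70.4 long-axis 10.6 deg px (280, 76, 75, 110) z 0.011
shift in tool axes [ 0.075  -0.0005  0.2136] az -0.34
```

View pics/w7.png

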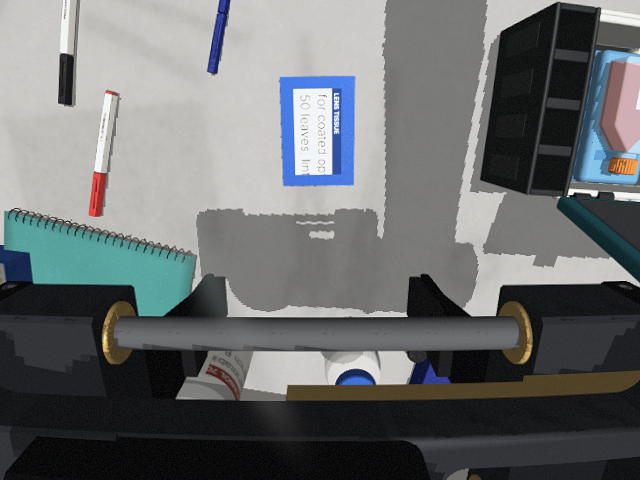

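The booklet is centred at (318,131). The flask sits on the brick in the tub at (620,100). Going down to the booklet.

>>> move_arm(steps=[{"tx": 0.025, "ty": 0, "tz": 0.02, "ax": 0, "ay": 0, "az": 0}, {"tx": 0.025, "ty": 0, "tz": 0.03, "ax": 0, "ay": 0, "az": 0}, {"tx": 0.025, "ty": 0, "tz": 0.04, "ax": 0, "ay": 0, "az": 0}, {"tx": 0, "ty": 0, "tz": 0.04, "ax": 0, "ay": 0, "az": 0}, {"tx": 0, "ty": 0, "tz": 0.04, "ax": 0, "ay": 0, "az": 0}, {"tx": 0, "ty": 0, "tz": 0.025, "ax": 0, "ay": 0, "az": 0}, {"tx": 0, "ty": 0, "tz": 0.0185, "ax": 0, "ay": 0, "az": 0}, {"tx": 0, "ty": 0, "tz": 0, "ax": 0, "ay": 0, "az": 0}])

```text
time: 17.97
tool_pos: [0.5892, -0.084, 0.1858]
tcp_rot: [3.14, -0.008, -2.96]
ft_force: [-0.2, 0.4, -0.5]
grip_width: 0.0874
grip_force: 0.0
```

>>> move_arm(steps=[{"tx": 0, "ty": 0, "tz": 0, "ax": 0, "ay": 0, "az": 0}, {"tx": 0, "ty": 0, "tz": 0, "ax": 0, "ay": 0, "az": 0}, {"tx": 0, "ty": 0, "tz": 0, "ax": 0, "ay": 0, "az": 0}, {"tx": 0, "ty": 0, "tz": 0, "ax": 0, "ay": 0, "az": 0}])

```text
time: 18.3
tool_pos: [0.5921, -0.0847, 0.191]
tcp_rot: [-3.141, 0.004, -2.96]
ft_force: [0.0, 0.5, -0.3]
grip_width: 0.0868
grip_force: 0.0
```

>>> move_arm(steps=[{"tx": 0.002, "ty": 0, "tz": 0.004, "ax": 0, "ay": 0, "az": 0}, {"tx": 0, "ty": 0, "tz": 0.004, "ax": 0, "ay": 0, "az": 0}, {"tx": 0, "ty": 0, "tz": 0, "ax": 0, "ay": 0, "az": 0}, {"tx": 0, "ty": 0, "tz": 0, "ax": 0, "ay": 0, "az": 0}, {"tx": 0, "ty": 0, "tz": 0, "ax": 0, "ay": 0, "az": 0}])

```text
time: 18.72
tool_pos: [0.5899, -0.0852, 0.1827]
tcp_rot: [-3.141, 0.001, -2.96]
ft_force: [-2.5, 1.0, 10.0]
grip_width: 0.0866
grip_force: 4.9
```

>>> move_arm(steps=[{"tx": 0, "ty": 0, "tz": -0.001, "ax": 0, "ay": 0, "az": 0}, {"tx": 0, "ty": 0, "tz": 0, "ax": 0, "ay": 0, "az": 0}, {"tx": 0, "ty": 0, "tz": 0, "ax": 0, "ay": 0, "az": 0}, {"tx": 0, "ty": 0, "tz": 0, "ax": 0, "ay": 0, "az": 0}, {"tx": 0, "ty": 0, "tz": 0, "ax": 0, "ay": 0, "az": 0}, {"tx": 0, "ty": 0, "tz": 0, "ax": 0, "ay": 0, "az": 0}, {"tx": 0, "ty": 0, "tz": 0, "ax": 0, "ay": 0, "az": 0}], gripper=1, newtons=15)

```text
time: 19.3
tool_pos: [0.5903, -0.0852, 0.1827]
tcp_rot: [-3.141, 0.002, -2.96]
ft_force: [-0.7, 1.1, 6.1]
grip_width: 0.0679
grip_force: 15.8
```

>>> move_arm(steps=[{"tx": 0, "ty": 0, "tz": -0.01, "ax": 0, "ay": 0, "az": 0}, {"tx": 0, "ty": 0, "tz": -0.02, "ax": 0, "ay": 0, "az": 0}, {"tx": 0, "ty": 0, "tz": -0.03, "ax": 0, "ay": 0, "az": 0}, {"tx": 0, "ty": 0, "tz": 0, "ax": 0, "ay": 0, "az": 0}])

```text
time: 19.63
tool_pos: [0.5915, -0.0854, 0.2473]
tcp_rot: [-3.139, 0.009, -2.959]
ft_force: [1.2, 0.3, 0.5]
grip_width: 0.068
grip_force: 15.0
```

>>> move_arm(steps=[{"tx": 0, "ty": 0, "tz": -0.04, "ax": 0, "ay": 0, "az": 2.9}, {"tx": 0.0162, "ty": 0, "tz": -0.037, "ax": 0, "ay": 0, "az": 0}, {"tx": 0.0162, "ty": 0.0, "tz": -0.037, "ax": 0, "ay": 0, "az": 0}, {"tx": 0, "ty": 0.04, "tz": 0, "ax": 0, "ay": 0, "az": 0}, {"tx": 0, "ty": 0.04, "tz": 0, "ax": 0, "ay": 0, "az": 0}, {"tx": 0, "ty": 0.04, "tz": 0, "ax": 0, "ay": 0, "az": 0}, {"tx": 0, "ty": 0.04, "tz": 0, "ax": 0, "ay": 0, "az": 0}, {"tx": 0, "ty": 0.04, "tz": 0, "ax": 0, "ay": 0, "az": 0}])

```text
time: 20.3
tool_pos: [0.5307, 0.1101, 0.3562]
tcp_rot: [3.141, 0.0, -3.012]
ft_force: [0.6, -0.5, -0.2]
grip_width: 0.0676
grip_force: 15.0
```

>>> move_arm(steps=[{"tx": 0, "ty": 0.04, "tz": 0, "ax": 0, "ay": 0, "az": 0}, {"tx": 0, "ty": 0.037, "tz": 0, "ax": 0, "ay": 0, "az": 0}, {"tx": 0, "ty": 0, "tz": 0, "ax": 0, "ay": 0, "az": 0}, {"tx": 0, "ty": 0, "tz": 0, "ax": 0, "ay": 0, "az": 0}, {"tx": 0, "ty": 0, "tz": 0, "ax": 0, "ay": 0, "az": 0}])

```text
time: 20.72
tool_pos: [0.5213, 0.1851, 0.3557]
tcp_rot: [-3.141, -0.001, -3.011]
ft_force: [-0.3, 0.7, -1.2]
grip_width: 0.0675
grip_force: 15.0
```

```bash
python3 - <<'E'
from h import *
s=where()
x,y=c2w(.003,0); go(x,y,.25,s,-np.pi+.131)
E
```

```text
t 20.72 [0.5213 0.1851 0.3557] yaw -3.011 F [-0.3  0.7 -1.2] w 0.0675 g 15.0
shift in tool axes [-0.0023  0.0003  0.1057] az -0.02
```

>>> move_arm(steps=[{"tx": -0.002, "ty": 0, "tz": 0.03, "ax": 0, "ay": 0, "az": 0}, {"tx": 0, "ty": 0, "tz": 0.03, "ax": 0, "ay": 0, "az": 0}, {"tx": 0, "ty": 0, "tz": 0.025, "ax": 0, "ay": 0, "az": 0}, {"tx": 0, "ty": 0, "tz": 0.015, "ax": 0, "ay": 0, "az": 0}, {"tx": 0, "ty": 0, "tz": 0.003, "ax": 0, "ay": 0, "az": 0}, {"tx": 0, "ty": 0, "tz": 0, "ax": 0, "ay": 0, "az": 0}, {"tx": 0, "ty": 0, "tz": 0, "ax": 0, "ay": 0, "az": 0}, {"tx": 0, "ty": 0, "tz": 0, "ax": 0, "ay": 0, "az": 0}])

```text
time: 21.38
tool_pos: [0.5242, 0.1852, 0.2545]
tcp_rot: [3.14, 0.003, -3.012]
ft_force: [-0.5, -0.9, 0.3]
grip_width: 0.0678
grip_force: 15.0
```

Just above the flask; I lower the last few millimetres and release.

>>> move_arm(steps=[{"tx": 0, "ty": 0, "tz": 0.004, "ax": 0, "ay": 0, "az": 0}, {"tx": 0, "ty": 0, "tz": 0, "ax": 0, "ay": 0, "az": 0}, {"tx": 0, "ty": 0, "tz": 0, "ax": 0, "ay": 0, "az": 0}, {"tx": 0, "ty": 0, "tz": 0, "ax": 0, "ay": 0, "az": 0}])

```text
time: 21.72
tool_pos: [0.5236, 0.1855, 0.2493]
tcp_rot: [3.141, 0.001, -3.011]
ft_force: [-0.6, -0.3, 0.2]
grip_width: 0.0677
grip_force: 15.0
```

>>> move_arm(steps=[{"tx": 0, "ty": 0, "tz": 0, "ax": 0, "ay": 0, "az": 0}, {"tx": 0, "ty": 0, "tz": 0, "ax": 0, "ay": 0, "az": 0}, {"tx": 0, "ty": 0, "tz": 0, "ax": 0, "ay": 0, "az": 0}, {"tx": 0, "ty": 0, "tz": 0, "ax": 0, "ay": 0, "az": 0}, {"tx": 0, "ty": 0, "tz": -0.03, "ax": 0, "ay": 0, "az": 0}, {"tx": 0, "ty": 0, "tz": -0.04, "ax": 0, "ay": 0, "az": 0}, {"tx": 0, "ty": 0, "tz": -0.04, "ax": 0, "ay": 0, "az": 0}, {"tx": 0, "ty": 0, "tz": -0.04, "ax": 0, "ay": 0, "az": 0}], gripper=-1)

```text
time: 22.38
tool_pos: [0.5233, 0.1852, 0.4006]
tcp_rot: [-3.141, -0.001, -3.011]
ft_force: [1.4, 1.5, 0.5]
grip_width: 0.087
grip_force: 0.0
```

```bash
python3 - <<'E'
from h import *
where(); im,d,p=snap('wrist'); cv2.imwrite('pics/w8.png',im); C=cloud(p,d); s=where()
w=C-np.array([CASE[0],CASE[1],0]); c,q=np.cos(.131),np.sin(.131); X=w[...,0]*c+w[...,1]*q; Y=-w[...,0]*q+w[...,1]*c
H,S,V=cv2.split(cv2.cvtColor(im,cv2.COLOR_BGR2HSV))
m=(abs(X)<.06)&(abs(Y)<.062)&(C[...,2]>.06)&(C[...,2]<.09)
P=np.c_[X[m],Y[m],C[...,2][m]]; print('book range',np.percentile(P,[2,50,98],axis=0).round(4).tolist())
co=np.linalg.lstsq(np.c_[P[:,:2],np.ones(len(P))],P[:,2],rcond=None)[0]; print('plane',co)
E
```

```text
t 22.38 [0.5233 0.1852 0.4006] yaw -3.011 F [1.4 1.5 0.5] w 0.087 g 0.0
t 22.43 [0.525  0.1858 0.4103] yaw -3.009 F [2.8 0.7 6.7] w 0.087 g 0.0
book range [[-0.0478, -0.0342, 0.0749], [-0.0025, -0.0005, 0.0764], [0.0492, 0.0331, 0.0779]]
plane [-0.00288502  0.0002867   0.0764105 ]
```

The booklet lies flat at the right height. Now I re-grip the tab and shut the lid by reversing the arc.

>>> move_arm(steps=[{"tx": 0, "ty": 0, "tz": -0.03, "ax": 0, "ay": 0, "az": 0}, {"tx": 0, "ty": 0, "tz": -0.03, "ax": 0, "ay": 0, "az": 0}, {"tx": -0.038, "ty": 0, "tz": 0, "ax": 0, "ay": 0, "az": 0}, {"tx": -0.038, "ty": 0, "tz": 0, "ax": 0, "ay": 0, "az": 0}, {"tx": -0.038, "ty": 0, "tz": 0, "ax": 0, "ay": 0, "az": 0}, {"tx": 0, "ty": 0, "tz": 0, "ax": 0, "ay": 0, "az": 0}, {"tx": 0, "ty": 0, "tz": 0, "ax": 0, "ay": 0, "az": 0}, {"tx": 0, "ty": 0, "tz": 0, "ax": 0, "ay": 0, "az": 0}], gripper=-0.2)

```text
time: 23.1
tool_pos: [0.6366, 0.2002, 0.4578]
tcp_rot: [-3.141, -0.002, -3.012]
ft_force: [-0.1, 0.4, -0.1]
grip_width: 0.0526
grip_force: 0.0
```

```bash
python3 - <<'E'
from h import *
s=where(); go(.6389,.2012,.4006,s,-np.pi+.131)
im,d,p=snap('wrist'); C=cloud(p,d); H,S,V=cv2.split(cv2.cvtColor(im,cv2.COLOR_BGR2HSV))
cv2.imwrite('pics/w9.png',im)
m=(H>80)&(H<100)&(S>90)&(C[...,2]>.15)&(C[...,2]<.27)
P=C[m]-np.array([CASE[0],CASE[1],0]); c,q=np.cos(.131),np.sin(.131)
P=np.c_[P[:,0]*c+P[:,1]*q,-P[:,0]*q+P[:,1]*c,P[:,2]]; print(m.sum(),np.percentile(P,[1,50,99],axis=0).round(4).tolist())
T=P[(P[:,2]>.225)]; print('tab',len(T), np.percentile(T,[2,50,98],axis=0).round(4).tolist() if len(T) else '')
E
```

```text
t 23.10 [0.6366 0.2002 0.4578] yaw -3.012 F [-0.1  0.4 -0.1] w 0.0526 g 0.0
shift in tool axes [-0.0025  0.0007  0.0572] az -0.05
6672 [[0.0928, -0.0716, 0.1562], [0.1122, 0.0026, 0.214], [0.1253, 0.0748, 0.2482]]
tab 1432 [[0.1139, -0.0105, 0.2258], [0.1186, 0.0011, 0.2416], [0.126, 0.0132, 0.2486]]
```

View pics/w9.png

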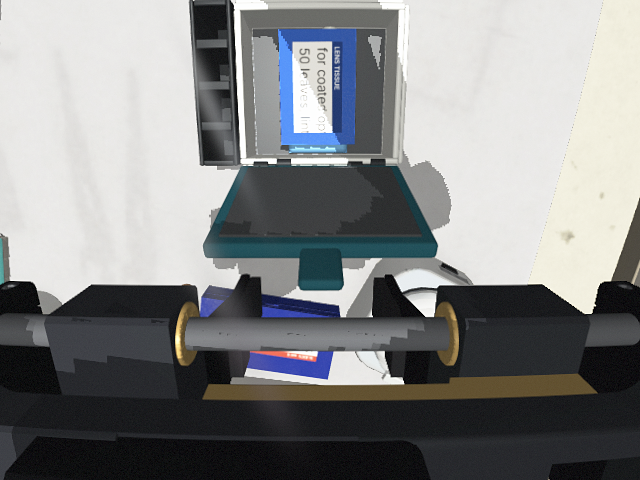

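The tab is at (320,268), centred between the fingers. Gripping it.

>>> move_arm(steps=[{"tx": -0.0035, "ty": 0.001, "tz": 0.02, "ax": 0, "ay": 0, "az": 0}, {"tx": 0, "ty": 0, "tz": 0.02, "ax": 0, "ay": 0, "az": 0}, {"tx": 0, "ty": 0, "tz": 0.017, "ax": 0, "ay": 0, "az": 0}, {"tx": 0, "ty": 0, "tz": 0, "ax": 0, "ay": 0, "az": 0}])

```text
time: 23.48
tool_pos: [0.638, 0.2014, 0.3991]
tcp_rot: [-3.141, -0.006, -3.011]
ft_force: [-1.3, -0.6, -1.6]
grip_width: 0.0523
grip_force: 0.0
```

>>> move_arm(steps=[{"tx": 0, "ty": 0, "tz": 0, "ax": 0, "ay": 0, "az": 0}, {"tx": 0, "ty": 0, "tz": 0, "ax": 0, "ay": 0, "az": 0}, {"tx": 0, "ty": 0, "tz": 0, "ax": 0, "ay": 0, "az": 0}, {"tx": 0, "ty": 0, "tz": 0, "ax": 0, "ay": 0, "az": 0}, {"tx": 0, "ty": 0, "tz": 0, "ax": 0, "ay": 0, "az": 0}, {"tx": 0, "ty": 0, "tz": 0, "ax": 0, "ay": 0, "az": 0}, {"tx": 0, "ty": 0, "tz": 0, "ax": 0, "ay": 0, "az": 0}, {"tx": 0, "ty": 0, "tz": 0, "ax": 0, "ay": 0, "az": 0}], gripper=1, newtons=12)

```text
time: 24.15
tool_pos: [0.6401, 0.2022, 0.4031]
tcp_rot: [3.14, 0.003, -3.011]
ft_force: [0.1, 4.1, 3.7]
grip_width: 0.0259
grip_force: 12.0
```

>>> move_arm(steps=[{"tx": 0.017, "ty": 0, "tz": -0.0039, "ax": 0, "ay": 0, "az": 0}, {"tx": 0.0173, "ty": 0, "tz": -0.0021, "ax": 0, "ay": 0, "az": 0}, {"tx": 0.0174, "ty": 0, "tz": -0.0003, "ax": 0, "ay": 0, "az": 0}, {"tx": 0.0173, "ty": 0, "tz": 0.0015, "ax": 0, "ay": 0, "az": 0}, {"tx": 0.0171, "ty": 0, "tz": 0.0033, "ax": 0, "ay": 0, "az": 0}, {"tx": 0.0166, "ty": 0, "tz": 0.0051, "ax": 0, "ay": 0, "az": 0}, {"tx": 0.016, "ty": 0, "tz": 0.0068, "ax": 0, "ay": 0, "az": 0}])

```text
time: 24.73
tool_pos: [0.5222, 0.1866, 0.3941]
tcp_rot: [3.14, 0.006, -3.01]
ft_force: [-0.8, 2.8, 5.5]
grip_width: 0.0262
grip_force: 12.0
```

>>> move_arm(steps=[{"tx": 0.0152, "ty": 0, "tz": 0.0084, "ax": 0, "ay": 0, "az": 0}, {"tx": 0.0143, "ty": 0, "tz": 0.01, "ax": 0, "ay": 0, "az": 0}, {"tx": 0.0131, "ty": 0, "tz": 0.0114, "ax": 0, "ay": 0, "az": 0}, {"tx": 0.0119, "ty": 0, "tz": 0.0127, "ax": 0, "ay": 0, "az": 0}, {"tx": 0.0105, "ty": 0, "tz": 0.0139, "ax": 0, "ay": 0, "az": 0}, {"tx": 0.009, "ty": 0, "tz": 0.0149, "ax": 0, "ay": 0, "az": 0}, {"tx": 0.0074, "ty": 0, "tz": 0.0158, "ax": 0, "ay": 0, "az": 0}, {"tx": 0.0057, "ty": 0, "tz": 0.0165, "ax": 0, "ay": 0, "az": 0}])

```text
time: 25.4
tool_pos: [0.4356, 0.1752, 0.2881]
tcp_rot: [3.14, 0.003, -3.011]
ft_force: [0.6, 2.1, -0.1]
grip_width: 0.026
grip_force: 12.0
```

>>> move_arm(steps=[{"tx": 0.004, "ty": 0, "tz": 0.017, "ax": 0, "ay": 0, "az": 0}, {"tx": 0.002, "ty": 0, "tz": 0.015, "ax": 0, "ay": 0, "az": 0}, {"tx": 0, "ty": 0, "tz": 0, "ax": 0, "ay": 0, "az": 0}, {"tx": 0, "ty": 0, "tz": 0, "ax": 0, "ay": 0, "az": 0}, {"tx": 0, "ty": 0, "tz": 0, "ax": 0, "ay": 0, "az": 0}])

```text
time: 25.82
tool_pos: [0.4302, 0.1746, 0.2559]
tcp_rot: [3.141, 0.0, -3.011]
ft_force: [-0.9, 5.6, -2.3]
grip_width: 0.0257
grip_force: 12.0
```

>>> move_arm(steps=[{"tx": 0, "ty": 0, "tz": 0.006, "ax": 0, "ay": 0, "az": 0}, {"tx": 0, "ty": 0, "tz": 0.004, "ax": 0, "ay": 0, "az": 0}, {"tx": 0, "ty": 0, "tz": 0, "ax": 0, "ay": 0, "az": 0}, {"tx": 0, "ty": 0, "tz": 0, "ax": 0, "ay": 0, "az": 0}, {"tx": 0, "ty": 0, "tz": 0, "ax": 0, "ay": 0, "az": 0}])

```text
time: 26.23
tool_pos: [0.4304, 0.1746, 0.2474]
tcp_rot: [3.14, 0.002, -3.011]
ft_force: [-2.1, 3.6, 5.7]
grip_width: 0.0258
grip_force: 12.0
```

>>> move_arm(steps=[{"tx": 0, "ty": 0, "tz": 0.005, "ax": 0, "ay": 0, "az": 0}, {"tx": 0, "ty": 0, "tz": 0, "ax": 0, "ay": 0, "az": 0}, {"tx": 0, "ty": 0, "tz": 0, "ax": 0, "ay": 0, "az": 0}, {"tx": 0, "ty": 0, "tz": 0, "ax": 0, "ay": 0, "az": 0}])

```text
time: 26.57
tool_pos: [0.4309, 0.1747, 0.2433]
tcp_rot: [3.14, 0.004, -3.01]
ft_force: [-1.9, 2.0, 9.8]
grip_width: 0.0256
grip_force: 12.0
```

>>> move_arm(steps=[{"tx": 0, "ty": 0, "tz": 0, "ax": 0, "ay": 0, "az": 0}, {"tx": 0, "ty": 0, "tz": 0, "ax": 0, "ay": 0, "az": 0}, {"tx": 0, "ty": 0, "tz": 0, "ax": 0, "ay": 0, "az": 0}, {"tx": 0, "ty": 0, "tz": 0, "ax": 0, "ay": 0, "az": 0}, {"tx": 0, "ty": 0, "tz": -0.03, "ax": 0, "ay": 0, "az": 0}, {"tx": 0, "ty": 0, "tz": -0.04, "ax": 0, "ay": 0, "az": 0}, {"tx": 0, "ty": 0, "tz": -0.04, "ax": 0, "ay": 0, "az": 0}, {"tx": 0, "ty": 0, "tz": -0.04, "ax": 0, "ay": 0, "az": 0}], gripper=-0.5)

```text
time: 27.23
tool_pos: [0.4295, 0.1736, 0.3923]
tcp_rot: [-3.14, -0.002, -3.012]
ft_force: [1.7, 1.5, -0.8]
grip_width: 0.0636
grip_force: 0.0
```

>>> move_arm(steps=[{"tx": -0.038, "ty": 0, "tz": -0.04, "ax": 0, "ay": 0, "az": 0}, {"tx": -0.038, "ty": 0, "tz": 0, "ax": 0, "ay": 0, "az": 0}, {"tx": -0.038, "ty": 0, "tz": 0, "ax": 0, "ay": 0, "az": 0}, {"tx": -0.038, "ty": 0, "tz": 0, "ax": 0, "ay": 0, "az": 0}, {"tx": 0, "ty": 0, "tz": 0, "ax": 0, "ay": 0, "az": 0}, {"tx": 0, "ty": 0, "tz": 0, "ax": 0, "ay": 0, "az": 0}, {"tx": 0, "ty": 0, "tz": 0, "ax": 0, "ay": 0, "az": 0}])

```text
time: 27.82
tool_pos: [0.5712, 0.1924, 0.42]
tcp_rot: [-3.14, -0.003, -3.012]
ft_force: [-0.8, -0.1, 0.6]
grip_width: 0.0648
grip_force: 0.0
```

```bash
python3 - <<'E'
from h import *
where(); im,d,p=snap('wrist'); C=cloud(p,d); H,S,V=cv2.split(cv2.cvtColor(im,cv2.COLOR_BGR2HSV)); where()
cv2.imwrite('pics/w10.png',im)
W=C-np.array([CASE[0],CASE[1],0]); c,q=np.cos(.131),np.sin(.131)
X=W[...,0]*c+W[...,1]*q; Y=-W[...,0]*q+W[...,1]*c; Z=C[...,2]
m=(H>80)&(H<100)&(S>90)&(Z>.07)&(Z<.13)&(X>-.066)&(X<.066)&(abs(Y)<.066)
A=np.c_[X[m],Y[m],np.ones(m.sum())]; print('lid plane (case)',np.linalg.lstsq(A,Z[m],rcond=None)[0],m.sum())
# holder top as height reference
h=(V<90)&(abs(Y+.094)<.016)&(abs(X)<.07)&(Z>.08)&(Z<.1); print('holder top z',np.median(Z[h]),h.sum())
b=(abs(Z)<.01)&(X<-.12); print('bench z',np.median(Z[b]))
t=(H>80)&(H<100)&(S>90)&(X<-.08)&(Z>.07)&(Z<.13); print('tab top z',np.median(Z[t]),t.sum(),np.percentile(X[t],[1,99]))
E
```

```text
t 27.82 [0.5712 0.1924 0.42  ] yaw -3.012 F [-0.8 -0.1  0.6] w 0.0648 g 0.0
t 27.87 [0.5707 0.1924 0.4207] yaw -3.011 F [ 0.  -0.6 -0.5] w 0.065 g 0.0
lid plane (case) [0.00042792 0.00209908 0.09259635] 25290
holder top z 0.08945610596523731 1976
bench z 0.0011136276900513553
tab top z 0.08897956466926721 939 [-0.1053448 -0.0802479]
```

The lid plane is level, so it is shut. Next I check which tilt suits the wrist for standing the pens, then look at the blue pen.

```bash
cat > k.py <<'E'
from h import *
Cst=np.array([[0,0,1],[-1,0,0],[0,-1,0.]])
def wrist(Rt,q1,al):
    W=(R.from_euler('z',q1)*R.from_euler('y',al)).inv().as_matrix()@Rt@Cst.T
    a,b,c=R.from_matrix(W).as_euler('XYX'); return a,b,c   # b in[0,pi] -> q5=-b, q6=-c, q4=s4*a
E
python3 - <<'E'
from k import *
s=env.read_state(); q=s['qpos']; print(np.round(q,3))
print('check',wrist(R.from_euler('xyz',s['tcp_rot']).as_matrix(),q[0],q[1]-q[2]))
t=.131; X=np.array([np.cos(t),np.sin(t),0]);Y=np.array([-np.sin(t),np.cos(t),0]);Z=np.array([0,0,1.])
A=np.c_[Z,X,Y]; B=np.c_[-Z,-X,Y]
for nm,T in(('A',A),('B',B)):
  for q1 in(-.5,-.3,-.1):
    for al in(.3,.6,.9):
      a,b,c=wrist(T,q1,al); print(nm,q1,al,'a(q4 +-) %.2f q5 %.2f q6 %.2f'%(a,-b,-c))
E
```

```text
[ 0.594  0.336 -0.025 -0.    -1.212 -2.034]
check (np.float64(3.35012330456852e-05), np.float64(1.211681507739206), np.float64(2.0341249706131865))
A -0.5 0.3 a(q4 +-) 1.36 q5 -2.17 q6 -2.78
A -0.5 0.6 a(q4 +-) 1.18 q5 -2.08 q6 -2.44
A -0.5 0.9 a(q4 +-) 1.05 q5 -1.95 q6 -2.14
A -0.3 0.3 a(q4 +-) 1.44 q5 -1.98 q6 -2.81
A -0.3 0.6 a(q4 +-) 1.32 q5 -1.92 q6 -2.50
A -0.3 0.9 a(q4 +-) 1.23 q5 -1.83 q6 -2.20
A -0.1 0.3 a(q4 +-) 1.50 q5 -1.79 q6 -2.83
A -0.1 0.6 a(q4 +-) 1.44 q5 -1.76 q6 -2.53
A -0.1 0.9 a(q4 +-) 1.39 q5 -1.71 q6 -2.23
B -0.5 0.3 a(q4 +-) 1.36 q5 -2.17 q6 0.37
B -0.5 0.6 a(q4 +-) 1.18 q5 -2.08 q6 0.70
B -0.5 0.9 a(q4 +-) 1.05 q5 -1.95 q6 1.00
B -0.3 0.3 a(q4 +-) 1.44 q5 -1.98 q6 0.33
B -0.3 0.6 a(q4 +-) 1.32 q5 -1.92 q6 0.65
B -0.3 0.9 a(q4 +-) 1.23 q5 -1.83 q6 0.95
B -0.1 0.3 a(q4 +-) 1.50 q5 -1.79 q6 0.31
B -0.1 0.6 a(q4 +-) 1.44 q5 -1.76 q6 0.61
B -0.1 0.9 a(q4 +-) 1.39 q5 -1.71 q6 0.91
```

>>> move_arm(steps=[{"tx": 0.0064, "ty": -0.0405, "tz": 0, "ax": 0, "ay": 0, "az": 0}, {"tx": 0.0064, "ty": -0.0405, "tz": 0, "ax": 0, "ay": 0, "az": 0}, {"tx": 0.0064, "ty": -0.0405, "tz": 0, "ax": 0, "ay": 0, "az": 0}, {"tx": 0.0064, "ty": -0.0405, "tz": 0, "ax": 0, "ay": 0, "az": 0}, {"tx": 0.0064, "ty": -0.0405, "tz": 0, "ax": 0, "ay": 0, "az": 0}, {"tx": 0.0064, "ty": -0.0405, "tz": 0, "ax": 0, "ay": 0, "az": 0}, {"tx": 0.0064, "ty": -0.0405, "tz": 0, "ax": 0, "ay": 0, "az": 0}, {"tx": 0.0064, "ty": -0.0405, "tz": 0, "ax": 0, "ay": 0, "az": 0}])

```text
time: 28.53
tool_pos: [0.5609, -0.1365, 0.4224]
tcp_rot: [-3.141, 0.001, -3.01]
ft_force: [1.1, 0.4, -0.5]
grip_width: 0.0652
grip_force: 0.0
```

>>> move_arm(steps=[{"tx": 0.0064, "ty": -0.0405, "tz": 0, "ax": 0, "ay": 0, "az": 3.75}, {"tx": 0.0064, "ty": -0.0405, "tz": 0, "ax": 0, "ay": 0, "az": 3.75}, {"tx": 0, "ty": 0, "tz": 0, "ax": 0, "ay": 0, "az": 0}, {"tx": 0, "ty": 0, "tz": 0, "ax": 0, "ay": 0, "az": 0}, {"tx": 0, "ty": 0, "tz": 0, "ax": 0, "ay": 0, "az": 0}])

```text
time: 28.95
tool_pos: [0.557, -0.2166, 0.4218]
tcp_rot: [3.141, 0.001, 3.141]
ft_force: [0.1, 0.2, 0.0]
grip_width: 0.0653
grip_force: 0.0
```

```bash
cat >> h.py <<'E'
def pens(im,p,C,near=None):
    H,S,V=cv2.split(cv2.cvtColor(im,cv2.COLOR_BGR2HSV)); Z=C[...,2]
    M=((Z>.003)&(Z<.02)&(C[...,0]>.35)&(C[...,0]<.76)&(C[...,1]<.02)&(C[...,1]>-.5)&((V>185)|(V<75)|(S>110))).astype(np.uint8)*255
    M[285:]=0; M=cv2.morphologyEx(M,cv2.MORPH_CLOSE,np.ones((5,5)))
    out=[]
    for c in cv2.findContours(M,0,2)[0]:
        if cv2.contourArea(c)<150: continue
        w=on_plane(p,c[:,0,:],.006); (cx,cy),(a,b),t=cv2.minAreaRect((w[:,:2]*1000).astype(np.float32))
        if b>a: a,b,t=b,a,t-90
        t=(t+90)%180-90
        if a<60 or b>25: continue
        mm=np.zeros_like(M);cv2.drawContours(mm,[c],-1,1,-1); k=mm>0
        u=np.array([np.cos(np.radians(t)),np.sin(np.radians(t))]); n=np.array([cx,cy])-u*a/2
        bl=((H>105)&(H<130)&(S>100))[k].mean(); rd=(((H>170)|(H<8))&(S>120))[k].mean()
        print('pen ctr %.1f %.1f len %.1f w %.1f ang %.1f near-end %.1f %.1f'%(cx,cy,a,b,t,*n),'blue %.2f red %.2f'%(bl,rd),'px',cv2.boundingRect(c),'z %.3f'%np.median(Z[k]))
        out.append((cx/1e3,cy/1e3,a/1e3,np.radians(t),bl,rd))
    return out
E
python3 - <<'E'
from h import *
s=where(); im,d,p=snap('wrist'); C=cloud(p,d); cv2.imwrite('pics/w11.png',im); s=where()
for P in pens(im,p,C):
    u=np.array([np.cos(P[3]),np.sin(P[3])]); L=.144 if P[4]>.3 else .127
    g=np.array(P[:2])-u*(L/2-.020); print(' grip at',np.round(g,4)); go(g[0],g[1],.1835,s,-np.pi+P[3])
E
```

```text
t 28.95 [ 0.557  -0.2166  0.4218] yaw 3.141 F [0.1 0.2 0. ] w 0.0653 g 0.0
t 29.00 [ 0.5573 -0.216   0.4218] yaw -3.141 F [0.1 1.  0.7] w 0.0653 g 0.0
pen ctr 539.4 -336.0 len 127.3 w 19.0 ang 2.9 near-end 475.9 -339.2 blue 0.00 red 0.00 px (194, 127, 25, 118) z 0.012
pen ctr 479.6 -187.7 len 143.2 w 18.8 ang -1.0 near-end 408.1 -186.5 blue 0.72 red 0.00 px (334, 56, 22, 143) z 0.009
 grip at [ 0.496  -0.3382]
shift in tool axes [ 0.0616 -0.1222  0.2382] az -2.88
 grip at [ 0.4276 -0.1868]
shift in tool axes [0.1298 0.0293 0.2382] az 1.04
```

View pics/w11.png

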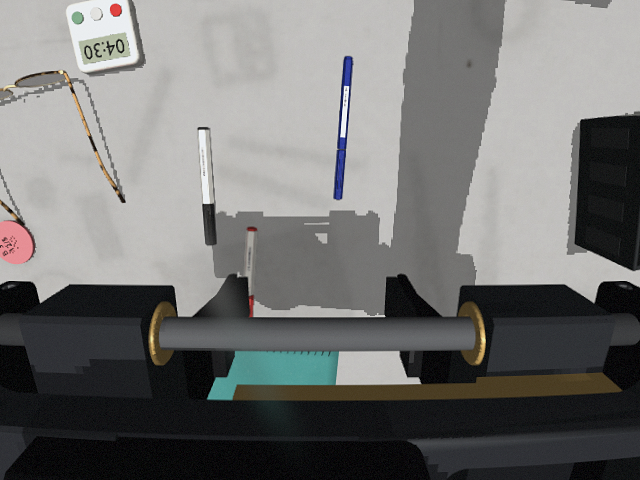

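The image shows the blue pen from (348,57) to (338,198), the black marker knocked aside to (204,127)–(210,244), and the red marker from (252,228) downwards. There are glasses on the bench at (70,80). I'll take the pen ends straight from these pixels.

```bash
cat >> h.py <<'E'
def pen_ends(p,a,b,z,L,e,s,zt=.1835):
    A,B=on_plane(p,[a,b],z)[:,:2]; u=(B-A); l=np.hypot(*u); u/=l; m=(A+B)/2; g=m-u*(L/2-e); t=np.arctan2(u[1],u[0])
    print('len %.4f ang %.1f ctr'%(l,np.degrees(t)),np.round(m,4),'grip',np.round(g,4)); go(g[0],g[1],zt,s,-np.pi+t)
E
python3 - <<'E'
from h import *
s=where(); p=imaging.camera_params('wrist')
pen_ends(p,(348.5,57),(338.5,198),.006,.144,.020,s)
pen_ends(p,(204,127),(210,244),.008,.127,.020,s)
E
```

```text
t 29.00 [ 0.5573 -0.216   0.4218] yaw -3.141 F [0.1 1.  0.7] w 0.0653 g 0.0
len 0.1422 ang -3.2 ctr [ 0.4804 -0.1887] grip [ 0.4285 -0.1858]
shift in tool axes [0.129  0.0303 0.2382] az 3.26
len 0.1265 ang -1.4 ctr [ 0.5397 -0.3343] grip [ 0.4962 -0.3332]
shift in tool axes [ 0.0614 -0.1172  0.2382] az 1.47
```

>>> move_arm(steps=[{"tx": 0.032, "ty": 0.0075, "tz": 0.018, "ax": 0, "ay": 0, "az": 0}, {"tx": 0.032, "ty": 0.0075, "tz": 0.018, "ax": 0, "ay": 0, "az": 0}, {"tx": 0.032, "ty": 0.0075, "tz": 0.018, "ax": 0, "ay": 0, "az": 0}, {"tx": 0.033, "ty": 0.0075, "tz": 0.018, "ax": 0, "ay": 0, "az": 0}, {"tx": 0, "ty": 0, "tz": 0.04, "ax": 0, "ay": 0, "az": 3.3}, {"tx": 0, "ty": 0, "tz": 0.04, "ax": 0, "ay": 0, "az": 0}, {"tx": 0, "ty": 0, "tz": 0.04, "ax": 0, "ay": 0, "az": 0}, {"tx": 0, "ty": 0, "tz": 0.025, "ax": 0, "ay": 0, "az": 0}])

```text
time: 29.67
tool_pos: [0.4277, -0.1852, 0.2021]
tcp_rot: [3.141, -0.002, 3.086]
ft_force: [0.0, 0.3, -0.2]
grip_width: 0.0653
grip_force: 0.0
```

>>> move_arm(steps=[{"tx": 0, "ty": 0, "tz": 0.016, "ax": 0, "ay": 0, "az": 0}, {"tx": 0, "ty": 0, "tz": 0, "ax": 0, "ay": 0, "az": 0}, {"tx": 0, "ty": 0, "tz": 0, "ax": 0, "ay": 0, "az": 0}, {"tx": 0, "ty": 0, "tz": 0, "ax": 0, "ay": 0, "az": 0}])

```text
time: 30.0
tool_pos: [0.4298, -0.1862, 0.1894]
tcp_rot: [-3.141, 0.003, 3.086]
ft_force: [0.3, 1.2, -0.6]
grip_width: 0.0652
grip_force: 0.0
```

>>> move_arm(steps=[{"tx": 0.001, "ty": 0, "tz": 0.0055, "ax": 0, "ay": 0, "az": 0}, {"tx": 0, "ty": 0, "tz": 0, "ax": 0, "ay": 0, "az": 0}, {"tx": 0, "ty": 0, "tz": 0, "ax": 0, "ay": 0, "az": 0}, {"tx": 0, "ty": 0, "tz": 0, "ax": 0, "ay": 0, "az": 0}, {"tx": 0, "ty": 0, "tz": 0, "ax": 0, "ay": 0, "az": 0}, {"tx": 0, "ty": 0, "tz": 0, "ax": 0, "ay": 0, "az": 0}, {"tx": 0, "ty": 0, "tz": 0, "ax": 0, "ay": 0, "az": 0}, {"tx": 0, "ty": 0, "tz": 0, "ax": 0, "ay": 0, "az": 0}], gripper=1, newtons=20)

```text
time: 30.67
tool_pos: [0.4279, -0.1869, 0.1827]
tcp_rot: [-3.142, 0.0, 3.083]
ft_force: [-0.1, -0.1, 0.8]
grip_width: 0.0194
grip_force: 0.0
```

>>> move_arm(steps=[{"tx": 0, "ty": 0, "tz": 0, "ax": 0, "ay": 0, "az": 0}, {"tx": 0, "ty": 0, "tz": 0, "ax": 0, "ay": 0, "az": 0}, {"tx": 0, "ty": 0, "tz": 0, "ax": 0, "ay": 0, "az": 0}, {"tx": 0, "ty": 0, "tz": 0, "ax": 0, "ay": 0, "az": 0}, {"tx": 0, "ty": 0, "tz": 0, "ax": 0, "ay": 0, "az": 0}, {"tx": 0, "ty": 0, "tz": 0, "ax": 0, "ay": 0, "az": 0}, {"tx": 0, "ty": 0, "tz": 0, "ax": 0, "ay": 0, "az": 0}])

```text
time: 31.25
tool_pos: [0.428, -0.1869, 0.1827]
tcp_rot: [-3.142, 0.0, 3.083]
ft_force: [-0.2, -1.3, 0.2]
grip_width: 0.0083
grip_force: 20.1
```

>>> move_arm(steps=[{"tx": 0, "ty": 0, "tz": -0.02, "ax": 0, "ay": 0, "az": 0}, {"tx": 0, "ty": 0, "tz": -0.04, "ax": 0, "ay": 0, "az": 0}, {"tx": -0.02, "ty": 0, "tz": -0.035, "ax": 0, "ay": 0, "az": 0}, {"tx": -0.02, "ty": 0, "tz": -0.035, "ax": 0, "ay": 0, "az": 0}, {"tx": -0.02, "ty": 0, "tz": -0.035, "ax": 0, "ay": 0, "az": 0}, {"tx": -0.02, "ty": 0, "tz": -0.035, "ax": 0, "ay": 0, "az": 0}, {"tx": 0, "ty": 0, "tz": 0, "ax": 0, "ay": 0, "az": 0}])

```text
time: 31.83
tool_pos: [0.512, -0.192, 0.3906]
tcp_rot: [-3.138, 0.017, 3.086]
ft_force: [0.7, 0.0, 0.1]
grip_width: 0.0084
grip_force: 20.0
```

```bash
cat >> h.py <<'E'
def toA(s):
    t=CASE[2]; X=np.array([np.cos(t),np.sin(t),0]);Y=np.array([-np.sin(t),np.cos(t),0]);Z=np.array([0,0,1.])
    R0=R.from_euler('xyz',s['tcp_rot']); v=np.degrees((R0.inv()*R.from_matrix(np.c_[Z,X,Y])).as_rotvec())
    n=int(np.ceil(np.linalg.norm(v)/7.0)); print('rotvec',np.round(v,1),'rows',n,'each',np.round(v/n,2)); return v
def goA(px,dy,z,s):
    """TCP so that grasp stands over pocket centre case x=px, case y=-.094+dy, height z"""
    x,y=c2w(px,-.094+dy-.164); go(x,y,z,s)
E
python3 - <<'E'
from h import *
s=where(); toA(s); print(np.round(s['qpos'],2))
E
```

```text
t 31.83 [ 0.512  -0.192   0.3906] yaw 3.086 F [0.7 0.  0.1] w 0.0084 g 20.0
rotvec [-61.1  74.9  61.9] rows 17 each [-3.59  4.41  3.64]
[-0.06  0.26 -0.21  0.   -1.08 -1.57]
```

>>> move_arm(steps=[{"tx": 0, "ty": 0, "tz": 0, "ax": -3.59, "ay": 4.41, "az": 3.64}, {"tx": 0, "ty": 0, "tz": 0, "ax": -3.59, "ay": 4.41, "az": 3.64}, {"tx": 0, "ty": 0, "tz": 0, "ax": -3.59, "ay": 4.41, "az": 3.64}, {"tx": 0, "ty": 0, "tz": 0, "ax": -3.59, "ay": 4.41, "az": 3.64}, {"tx": 0, "ty": 0, "tz": 0, "ax": -3.59, "ay": 4.41, "az": 3.64}, {"tx": 0, "ty": 0, "tz": 0, "ax": -3.59, "ay": 4.41, "az": 3.64}, {"tx": 0, "ty": 0, "tz": 0, "ax": -3.59, "ay": 4.41, "az": 3.64}, {"tx": 0, "ty": 0, "tz": 0, "ax": -3.59, "ay": 4.41, "az": 3.64}])

```text
time: 32.5
tool_pos: [0.5079, -0.1913, 0.3821]
tcp_rot: [2.757, -0.709, 2.688]
ft_force: [-0.7, 0.0, -0.9]
grip_width: 0.0082
grip_force: 20.0
```

>>> move_arm(steps=[{"tx": 0, "ty": 0, "tz": 0, "ax": -3.59, "ay": 4.41, "az": 3.64}, {"tx": 0, "ty": 0, "tz": 0, "ax": -3.59, "ay": 4.41, "az": 3.64}, {"tx": 0, "ty": 0, "tz": 0, "ax": -3.59, "ay": 4.41, "az": 3.64}, {"tx": 0, "ty": 0, "tz": 0, "ax": -3.59, "ay": 4.41, "az": 3.64}, {"tx": 0, "ty": 0, "tz": 0, "ax": -3.59, "ay": 4.41, "az": 3.64}, {"tx": 0, "ty": 0, "tz": 0, "ax": -3.59, "ay": 4.41, "az": 3.64}, {"tx": 0, "ty": 0, "tz": 0, "ax": -3.59, "ay": 4.41, "az": 3.64}, {"tx": 0, "ty": 0, "tz": 0, "ax": -3.59, "ay": 4.41, "az": 3.64}])

```text
time: 33.17
tool_pos: [0.5079, -0.1915, 0.3821]
tcp_rot: [2.595, -1.493, 2.307]
ft_force: [-0.9, 0.3, 0.0]
grip_width: 0.0083
grip_force: 20.0
```

>>> move_arm(steps=[{"tx": 0, "ty": 0, "tz": 0, "ax": -3.59, "ay": 4.41, "az": 3.64}, {"tx": 0, "ty": 0, "tz": 0, "ax": 0, "ay": 0, "az": 0}, {"tx": 0, "ty": 0, "tz": 0, "ax": 0, "ay": 0, "az": 0}])

```text
time: 33.42
tool_pos: [0.5073, -0.1922, 0.3819]
tcp_rot: [-1.256, -1.553, -0.186]
ft_force: [0.3, -0.4, 0.4]
grip_width: 0.0085
grip_force: 20.0
```

```bash
python3 - <<'E'
from h import *
s=where(); toA(s); print(np.round(s['qpos'],2)); goA(.0525,0,.26,s)
im,d,p=snap('side'); cv2.imwrite('pics/s3.png',im[90:330,170:490])
im,d,p=snap('wrist'); cv2.imwrite('pics/w12.png',im)
E
```

```text
t 33.42 [ 0.5073 -0.1922  0.3819] yaw -0.186 F [ 0.3 -0.4  0.4] w 0.0085 g 20.0
rotvec [ 0.1 -0.3 -1. ] rows 1 each [ 0.12 -0.32 -0.97]
[-0.49  0.48  0.16 -1.36 -2.15 -2.77]
shift in tool axes [-0.1206  0.1167  0.114 ]
```

View pics/s3.png

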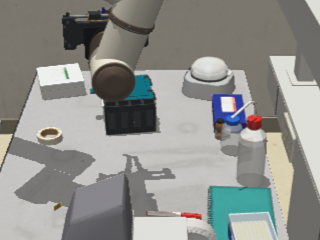

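The side crop shows the tool swung sideways with the wrist nearest the camera, so the tilt worked. I have used up my picture views, so from here I go by numbers. The pen sits 0.178 m out along the tool, which I allow for.

>>> move_arm(steps=[{"tx": 0, "ty": 0.029, "tz": 0.025, "ax": 0, "ay": 0, "az": -1}, {"tx": 0, "ty": 0.029, "tz": 0.025, "ax": 0, "ay": 0, "az": 0}, {"tx": 0, "ty": 0.029, "tz": 0.025, "ax": 0, "ay": 0, "az": 0}, {"tx": 0, "ty": 0.029, "tz": 0.025, "ax": 0, "ay": 0, "az": 0}, {"tx": -0.04, "ty": 0, "tz": 0, "ax": 0, "ay": 0, "az": 0}, {"tx": -0.04, "ty": 0, "tz": 0, "ax": 0, "ay": 0, "az": 0}, {"tx": -0.04, "ty": 0, "tz": 0, "ax": 0, "ay": 0, "az": 0}, {"tx": 0, "ty": 0, "tz": 0, "ax": 0, "ay": 0, "az": 0}])

```text
time: 34.18
tool_pos: [0.6087, -0.0748, 0.2533]
tcp_rot: [-0.992, -1.552, -0.447]
ft_force: [-1.5, 0.3, -1.5]
grip_width: 0.0082
grip_force: 20.0
```

>>> move_arm(steps=[{"tx": 0, "ty": 0, "tz": 0, "ax": 0, "ay": 0, "az": 0}, {"tx": 0, "ty": 0, "tz": 0, "ax": 0, "ay": 0, "az": 0}, {"tx": 0, "ty": 0, "tz": 0, "ax": 0, "ay": 0, "az": 0}])

```text
time: 34.43
tool_pos: [0.6105, -0.0768, 0.2666]
tcp_rot: [1.058, -1.562, -2.499]
ft_force: [-0.5, -0.5, 0.2]
grip_width: 0.0082
grip_force: 20.0
```

```bash
python3 - <<'E'
from h import *
s=where(); toA(s); print(np.round(s['qpos'],2)); goA(.0525,-.0137,.15,s)
im,d,p=snap('wrist'); C=cloud(p,d)
H,S,V=cv2.split(cv2.cvtColor(im,cv2.COLOR_BGR2HSV))
W=C-np.array([CASE[0],CASE[1],0]); c,q=np.cos(.131),np.sin(.131)
X=W[...,0]*c+W[...,1]*q; Y=-W[...,0]*q+W[...,1]*c; Z=C[...,2]
m=(H>105)&(H<130)&(S>90)&(Z>.1)&(Z<.32)&(abs(X-.0525)<.04)&(abs(Y+.094)<.04)
print('blue px',m.sum()); 
if m.sum()>10:
    for lo in np.arange(.12,.30,.02):
        k=m&(Z>lo)&(Z<lo+.02); 
        if k.sum()>3: print(round(lo,2),k.sum(),np.round([np.median(X[k]),np.median(Y[k])],4))
# holder pockets outline from this view: dark top
h=(V<95)&(Z>.082)&(Z<.098)&(abs(X)<.085)&(Y>-.125)&(Y<-.06); print('holder',h.sum(), np.percentile(np.c_[X[h],Y[h]],[1,99],axis=0).round(4) if h.sum() else '')
E
```

```text
t 34.43 [ 0.6105 -0.0768  0.2666] yaw -2.499 F [-0.5 -0.5  0.2] w 0.0082 g 20.0
rotvec [ 0.1 -0.2  0.4] rows 1 each [ 0.08 -0.24  0.42]
[-0.26  0.68  0.2  -1.39 -1.92 -2.62]
shift in tool axes [-0.1166 -0.0034 -0.0007] 
blue px 1328
0.22 224 [ 0.0525 -0.0957]
0.24 24 [ 0.0525 -0.0962]
0.26 699 [ 0.0551 -0.0975]
0.28 381 [ 0.055 -0.097]
holder 0
```

>>> move_arm(steps=[{"tx": -0.02, "ty": -0.003, "tz": 0, "ax": 0, "ay": 0, "az": 0}, {"tx": -0.025, "ty": 0, "tz": 0, "ax": 0, "ay": 0, "az": 0}, {"tx": -0.025, "ty": 0, "tz": 0, "ax": 0, "ay": 0, "az": 0}, {"tx": -0.025, "ty": 0, "tz": 0, "ax": 0, "ay": 0, "az": 0}, {"tx": -0.02, "ty": 0, "tz": 0, "ax": 0, "ay": 0, "az": 0}, {"tx": 0, "ty": 0, "tz": 0, "ax": 0, "ay": 0, "az": 0}, {"tx": 0, "ty": 0, "tz": 0, "ax": 0, "ay": 0, "az": 0}, {"tx": 0, "ty": 0, "tz": 0, "ax": 0, "ay": 0, "az": 0}])

```text
time: 35.15
tool_pos: [0.6077, -0.0766, 0.1506]
tcp_rot: [0.771, -1.563, -2.213]
ft_force: [0.3, 0.6, 0.2]
grip_width: 0.0084
grip_force: 20.0
```

>>> move_arm(steps=[{"tx": -0.006, "ty": 0, "tz": 0, "ax": 0, "ay": 0, "az": 0}, {"tx": -0.006, "ty": 0, "tz": 0, "ax": 0, "ay": 0, "az": 0}, {"tx": 0, "ty": 0, "tz": 0, "ax": 0, "ay": 0, "az": 0}, {"tx": 0, "ty": 0, "tz": 0, "ax": 0, "ay": 0, "az": 0}])

```text
time: 35.48
tool_pos: [0.6068, -0.0762, 0.1359]
tcp_rot: [0.061, -1.564, -1.503]
ft_force: [-0.2, 0.3, 0.6]
grip_width: 0.0084
grip_force: 20.0
```

>>> move_arm(steps=[{"tx": 0, "ty": 0, "tz": 0, "ax": 0, "ay": 0, "az": 0}, {"tx": 0, "ty": 0, "tz": 0, "ax": 0, "ay": 0, "az": 0}, {"tx": 0, "ty": 0, "tz": 0, "ax": 0, "ay": 0, "az": 0}, {"tx": 0, "ty": 0, "tz": 0, "ax": 0, "ay": 0, "az": 0}, {"tx": 0, "ty": 0, "tz": -0.015, "ax": 0, "ay": 0, "az": 0}, {"tx": 0, "ty": 0, "tz": -0.025, "ax": 0, "ay": 0, "az": 0}, {"tx": 0, "ty": 0, "tz": -0.03, "ax": 0, "ay": 0, "az": 0}, {"tx": 0, "ty": 0, "tz": 0, "ax": 0, "ay": 0, "az": 0}], gripper=0.45)

```text
time: 36.15
tool_pos: [0.616, -0.1511, 0.1353]
tcp_rot: [0.376, -1.567, -1.821]
ft_force: [1.0, -0.1, 0.8]
grip_width: 0.024
grip_force: 0.0
```

```bash
cat >> h.py <<'E'
def holder_check(col):
    im,d,p=snap('side'); C=cloud(p,d); H,S,V=cv2.split(cv2.cvtColor(im,cv2.COLOR_BGR2HSV))
    W=C-np.array([CASE[0],CASE[1],0]); c,q=np.cos(.131),np.sin(.131)
    X=W[...,0]*c+W[...,1]*q; Y=-W[...,0]*q+W[...,1]*c; Z=C[...,2]
    m={'blue':(H>105)&(H<130)&(S>90),'red':((H>170)|(H<8))&(S>110),'white':(V>170)&(S<50),'black':V<60}[col]&(Z>.095)&(Z<.2)&(abs(X)<.08)&(Y<-.07)&(Y>-.125)
    print(col,m.sum(), (np.round([np.median(X[m]),np.median(Y[m]),Z[m].max()],3) if m.sum() else ''))
E
python3 - <<'E'
from h import *
s=where(); holder_check('blue')
E
```

```text
t 36.15 [ 0.616  -0.1511  0.1353] yaw -1.821 F [ 1.  -0.1  0.8] w 0.024 g 0.0
blue 26 [ 0.057 -0.111  0.156]
```

>>> move_arm(steps=[{"tx": 0.04, "ty": 0, "tz": -0.005, "ax": 0, "ay": 0, "az": 0}, {"tx": 0.04, "ty": 0, "tz": -0.005, "ax": 0, "ay": 0, "az": 0}, {"tx": 0.04, "ty": 0, "tz": 0, "ax": 0, "ay": 0, "az": 0}, {"tx": 0.04, "ty": 0, "tz": 0, "ax": 0, "ay": 0, "az": 0}, {"tx": 0.04, "ty": 0, "tz": 0, "ax": 0, "ay": 0, "az": 0}, {"tx": 0.04, "ty": 0, "tz": 0, "ax": 0, "ay": 0, "az": 0}, {"tx": 0.01, "ty": 0, "tz": 0, "ax": 3.59, "ay": -4.41, "az": -3.64}, {"tx": 0, "ty": 0, "tz": 0, "ax": 3.59, "ay": -4.41, "az": -3.64}])

```text
time: 36.87
tool_pos: [0.6165, -0.1581, 0.3909]
tcp_rot: [2.471, -1.362, 2.497]
ft_force: [-0.1, 0.2, -0.4]
grip_width: 0.0239
grip_force: 0.0
```

>>> move_arm(steps=[{"tx": 0, "ty": 0, "tz": 0, "ax": 3.59, "ay": -4.41, "az": -3.64}, {"tx": 0, "ty": 0, "tz": 0, "ax": 3.59, "ay": -4.41, "az": -3.64}, {"tx": 0, "ty": 0, "tz": 0, "ax": 3.59, "ay": -4.41, "az": -3.64}, {"tx": 0, "ty": 0, "tz": 0, "ax": 3.59, "ay": -4.41, "az": -3.64}, {"tx": 0, "ty": 0, "tz": 0, "ax": 3.59, "ay": -4.41, "az": -3.64}, {"tx": 0, "ty": 0, "tz": 0, "ax": 3.59, "ay": -4.41, "az": -3.64}, {"tx": 0, "ty": 0, "tz": 0, "ax": 3.59, "ay": -4.41, "az": -3.64}, {"tx": 0, "ty": 0, "tz": 0, "ax": 3.59, "ay": -4.41, "az": -3.64}], gripper=-0.3)

```text
time: 37.53
tool_pos: [0.6173, -0.1567, 0.3852]
tcp_rot: [2.788, -0.59, 2.739]
ft_force: [0.2, -0.1, -0.1]
grip_width: 0.0561
grip_force: 0.0
```

>>> move_arm(steps=[{"tx": 0, "ty": 0, "tz": 0, "ax": 3.59, "ay": -4.41, "az": -3.64}, {"tx": 0, "ty": 0, "tz": 0, "ax": 3.59, "ay": -4.41, "az": -3.64}, {"tx": 0, "ty": 0, "tz": 0, "ax": 3.59, "ay": -4.41, "az": -3.64}, {"tx": 0, "ty": 0, "tz": 0, "ax": 3.59, "ay": -4.41, "az": -3.64}, {"tx": 0, "ty": 0, "tz": 0, "ax": 3.59, "ay": -4.41, "az": -3.64}, {"tx": 0, "ty": 0, "tz": 0, "ax": 3.59, "ay": -4.41, "az": -3.64}, {"tx": 0, "ty": 0, "tz": 0, "ax": 3.59, "ay": -4.41, "az": -3.64}, {"tx": 0, "ty": 0, "tz": 0, "ax": 0, "ay": 0, "az": 0}])

```text
time: 38.2
tool_pos: [0.6159, -0.1562, 0.3852]
tcp_rot: [3.14, 0.017, 3.086]
ft_force: [-0.1, 0.5, -0.4]
grip_width: 0.0567
grip_force: 0.0
```

```bash
python3 - <<'E'
from h import *
s=where(); print(np.round(s['tcp_rot'],3),np.round(s['qpos'],2)); 
v=np.degrees((R.from_euler('xyz',s['tcp_rot']).inv()*R.from_euler('xyz',[np.pi,0,np.pi])).as_rotvec()); print('level',v.round(2))
go(.66,-.31,.40,s)
holder_check('blue')
E
```

```text
t 38.20 [ 0.6159 -0.1562  0.3852] yaw 3.086 F [-0.1  0.5 -0.4] w 0.0567 g 0.0
[3.14  0.017 3.086] [ 0.01  0.41  0.   -0.   -1.14 -1.63]
level [ 0.07  0.97 -3.17]
shift in tool axes [-0.0527 -0.1511 -0.0142] 
blue 0
```

>>> move_arm(steps=[{"tx": 0, "ty": 0, "tz": 0, "ax": 0, "ay": 1, "az": -3.2}, {"tx": -0.0168, "ty": -0.0308, "tz": -0.003, "ax": 0, "ay": 0, "az": 0}, {"tx": -0.0168, "ty": -0.0308, "tz": -0.003, "ax": 0, "ay": 0, "az": 0}, {"tx": -0.0168, "ty": -0.0308, "tz": -0.003, "ax": 0, "ay": 0, "az": 0}, {"tx": -0.0168, "ty": -0.0308, "tz": -0.003, "ax": 0, "ay": 0, "az": 0}, {"tx": -0.0168, "ty": -0.0308, "tz": -0.003, "ax": 0, "ay": 0, "az": 0}, {"tx": 0, "ty": 0, "tz": 0, "ax": 0, "ay": 0, "az": 0}, {"tx": 0, "ty": 0, "tz": 0, "ax": 0, "ay": 0, "az": 0}])

```text
time: 38.92
tool_pos: [0.7013, -0.3137, 0.3976]
tcp_rot: [3.136, -0.003, 3.135]
ft_force: [-0.5, 0.3, -0.6]
grip_width: 0.0565
grip_force: 0.0
```

```bash
python3 - <<'E'
from h import *
holder_check('blue')
where(); im,d,p=snap('wrist'); C=cloud(p,d); s=where(); np.save('w13.npy',im); np.save('w13C.npy',C)
Z=C[...,2]; H,S,V=cv2.split(cv2.cvtColor(im,cv2.COLOR_BGR2HSV))
# markers: white body plus cap, by colour, as line fit of mask pixels on plane
white=(V>185)&(S<45); red=((H>170)|(H<8))&(S>110); blk=V<70
for nm,m in(('red',white|red),('black',white|blk)):
    M=(m&(Z>.0025)&(Z<.03)&(C[...,0]<.74)&(C[...,0]>.42)&(C[...,1]<-.24)&(C[...,1]>-.42)).astype(np.uint8); M[285:]=0
    M=cv2.morphologyEx(M,cv2.MORPH_CLOSE,np.ones((3,3)))
    n,l,st,ce=cv2.connectedComponentsWithStats(M)
    for i in range(1,n):
        if st[i,4]<120: continue
        k=l==i; vv,uu=np.nonzero(k); w=on_plane(p,np.c_[uu,vv],.0075)[:,:2]; c=w.mean(0); U=np.linalg.svd(w-c,full_matrices=False)[2][0]; U=U*np.sign(U[0]); t=(w-c)@U; o=(w-c)@[-U[1],U[0]]
        lo,hi=np.percentile(t,[.5,99.5]); print(nm,st[i].tolist(),'len %.3f wid %.4f ang %.1f'%(hi-lo,np.percentile(o,98)-np.percentile(o,2),np.degrees(np.arctan2(U[1],U[0]))),'near',np.round(c+U*lo,4),'far',np.round(c+U*hi,4),'redfrac %.2f blk %.2f'%(red[k].mean(),blk[k].mean()))
E
```

```text
blue 28 [ 0.056 -0.112  0.154]
t 38.97 [ 0.701  -0.3124  0.3983] yaw 3.136 F [0.5 1.  0.6] w 0.0567 g 0.0
t 39.02 [ 0.7008 -0.3114  0.3992] yaw 3.138 F [ 0.6  0.6 -0. ] w 0.0564 g 0.0
red [276, 0, 32, 56, 816] len 0.047 wid 0.0163 ang -1.8 near [ 0.5069 -0.3348] far [ 0.5543 -0.3363] redfrac 0.00 blk 0.00
red [316, 86, 30, 133, 1743] len 0.126 wid 0.0127 ang -6.2 near [ 0.5839 -0.2888] far [ 0.7091 -0.3025] redfrac 0.33 blk 0.00
black [276, 0, 32, 109, 1499] len 0.095 wid 0.0146 ang -0.6 near [ 0.507  -0.3352] far [ 0.6019 -0.3362] redfrac 0.00 blk 0.44
black [322, 90, 24, 83, 1123] len 0.077 wid 0.0130 ang -6.3 near [ 0.5866 -0.289 ] far [ 0.663  -0.2974] redfrac 0.00 blk 0.00
```

Red marker: length 126 mm, near end (0.584,-0.289). Black marker: near end about (0.476,-0.334). I take the black one first so the fingers don't brush it while picking the red.

>>> move_arm(steps=[{"tx": 0.041, "ty": -0.0045, "tz": 0, "ax": 0, "ay": 0, "az": 0}, {"tx": 0.041, "ty": -0.0045, "tz": 0, "ax": 0, "ay": 0, "az": 0}, {"tx": 0.041, "ty": -0.0045, "tz": 0, "ax": 0, "ay": 0, "az": 0}, {"tx": 0.041, "ty": -0.0045, "tz": 0, "ax": 0, "ay": 0, "az": 0}, {"tx": 0.041, "ty": -0.0045, "tz": 0, "ax": 0, "ay": 0, "az": 0}, {"tx": 0, "ty": 0, "tz": 0.04, "ax": 0, "ay": 0, "az": 0.8}, {"tx": 0, "ty": 0, "tz": 0.04, "ax": 0, "ay": 0, "az": 0}, {"tx": 0, "ty": 0, "tz": 0.04, "ax": 0, "ay": 0, "az": 0}])

```text
time: 39.68
tool_pos: [0.4946, -0.3319, 0.2815]
tcp_rot: [3.14, 0.005, 3.125]
ft_force: [0.6, 0.7, -0.7]
grip_width: 0.0567
grip_force: 0.0
```

>>> move_arm(steps=[{"tx": 0, "ty": 0, "tz": 0.04, "ax": 0, "ay": 0, "az": 0}, {"tx": 0, "ty": 0, "tz": 0.025, "ax": 0, "ay": 0, "az": 0}, {"tx": 0, "ty": 0, "tz": 0.02, "ax": 0, "ay": 0, "az": 0}, {"tx": 0, "ty": 0, "tz": 0, "ax": 0, "ay": 0, "az": 0}, {"tx": 0, "ty": 0, "tz": 0, "ax": 0, "ay": 0, "az": 0}, {"tx": 0, "ty": 0, "tz": 0, "ax": 0, "ay": 0, "az": 0}])

```text
time: 40.18
tool_pos: [0.4966, -0.3326, 0.1969]
tcp_rot: [3.14, 0.003, 3.126]
ft_force: [0.9, -0.2, 0.5]
grip_width: 0.0566
grip_force: 0.0
```

>>> move_arm(steps=[{"tx": 0, "ty": -0.001, "tz": 0.007, "ax": 0, "ay": 0, "az": 0}, {"tx": 0, "ty": 0, "tz": 0.0055, "ax": 0, "ay": 0, "az": 0}, {"tx": 0, "ty": 0, "tz": 0, "ax": 0, "ay": 0, "az": 0}, {"tx": 0, "ty": 0, "tz": 0, "ax": 0, "ay": 0, "az": 0}, {"tx": 0, "ty": 0, "tz": 0, "ax": 0, "ay": 0, "az": 0}])

```text
time: 40.6
tool_pos: [0.496, -0.3338, 0.1828]
tcp_rot: [3.139, 0.001, 3.125]
ft_force: [0.5, -0.0, 1.5]
grip_width: 0.0569
grip_force: 0.7
```

>>> move_arm(steps=[{"tx": 0, "ty": 0, "tz": 0, "ax": 0, "ay": 0, "az": 0}, {"tx": 0, "ty": 0, "tz": 0, "ax": 0, "ay": 0, "az": 0}, {"tx": 0, "ty": 0, "tz": 0, "ax": 0, "ay": 0, "az": 0}, {"tx": 0, "ty": 0, "tz": 0, "ax": 0, "ay": 0, "az": 0}, {"tx": 0, "ty": 0, "tz": 0, "ax": 0, "ay": 0, "az": 0}, {"tx": 0, "ty": 0, "tz": 0, "ax": 0, "ay": 0, "az": 0}, {"tx": 0, "ty": 0, "tz": 0, "ax": 0, "ay": 0, "az": 0}, {"tx": 0, "ty": 0, "tz": 0, "ax": 0, "ay": 0, "az": 0}], gripper=1, newtons=20)

```text
time: 41.27
tool_pos: [0.496, -0.334, 0.1827]
tcp_rot: [3.139, 0.001, 3.125]
ft_force: [-0.7, -3.0, 3.3]
grip_width: 0.0117
grip_force: 20.5
```

>>> move_arm(steps=[{"tx": 0, "ty": 0, "tz": 0, "ax": 0, "ay": 0, "az": 0}, {"tx": 0, "ty": 0, "tz": 0, "ax": 0, "ay": 0, "az": 0}, {"tx": 0, "ty": 0, "tz": 0, "ax": 0, "ay": 0, "az": 0}])

```text
time: 41.52
tool_pos: [0.496, -0.334, 0.1826]
tcp_rot: [3.139, 0.0, 3.125]
ft_force: [-0.0, -2.9, 4.1]
grip_width: 0.012
grip_force: 20.7
```

>>> move_arm(steps=[{"tx": 0, "ty": 0, "tz": -0.02, "ax": 0, "ay": 0, "az": 0}, {"tx": -0.004, "ty": 0.022, "tz": -0.032, "ax": 0, "ay": 0, "az": 0}, {"tx": -0.004, "ty": 0.022, "tz": -0.032, "ax": 0, "ay": 0, "az": 0}, {"tx": -0.004, "ty": 0.022, "tz": -0.032, "ax": 0, "ay": 0, "az": 0}, {"tx": -0.004, "ty": 0.022, "tz": -0.032, "ax": 0, "ay": 0, "az": 0}, {"tx": -0.004, "ty": 0.022, "tz": -0.032, "ax": 0, "ay": 0, "az": 0}, {"tx": -0.004, "ty": 0.022, "tz": -0.032, "ax": 0, "ay": 0, "az": 0}, {"tx": 0, "ty": 0, "tz": 0, "ax": 0, "ay": 0, "az": 0}])

```text
time: 42.18
tool_pos: [0.5233, -0.1999, 0.401]
tcp_rot: [3.14, 0.01, 3.13]
ft_force: [0.7, -0.1, 0.3]
grip_width: 0.0118
grip_force: 20.0
```

```bash
python3 - <<'E'
from h import *
s=where(); toA(s); print(np.round(s['qpos'],2))
E
```

```text
t 42.18 [ 0.5233 -0.1999  0.401 ] yaw 3.130 F [ 0.7 -0.1  0.3] w 0.0118 g 20.0
rotvec [-62.9  73.4  63.7] rows 17 each [-3.7   4.32  3.75]
[-0.08  0.28 -0.16 -0.   -1.12 -1.51]
```

>>> move_arm(steps=[{"tx": 0, "ty": 0, "tz": 0, "ax": -3.7, "ay": 4.32, "az": 3.75}, {"tx": 0, "ty": 0, "tz": 0, "ax": -3.7, "ay": 4.32, "az": 3.75}, {"tx": 0, "ty": 0, "tz": 0, "ax": -3.7, "ay": 4.32, "az": 3.75}, {"tx": 0, "ty": 0, "tz": 0, "ax": -3.7, "ay": 4.32, "az": 3.75}, {"tx": 0, "ty": 0, "tz": 0, "ax": -3.7, "ay": 4.32, "az": 3.75}, {"tx": 0, "ty": 0, "tz": 0, "ax": -3.7, "ay": 4.32, "az": 3.75}, {"tx": 0, "ty": 0, "tz": 0, "ax": -3.7, "ay": 4.32, "az": 3.75}, {"tx": 0, "ty": 0, "tz": 0, "ax": -3.7, "ay": 4.32, "az": 3.75}])

```text
time: 42.85
tool_pos: [0.5221, -0.2019, 0.3933]
tcp_rot: [2.739, -0.706, 2.72]
ft_force: [0.0, 0.7, 0.0]
grip_width: 0.0117
grip_force: 20.0
```

>>> move_arm(steps=[{"tx": 0, "ty": 0, "tz": 0, "ax": -3.7, "ay": 4.32, "az": 3.75}, {"tx": 0, "ty": 0, "tz": 0, "ax": -3.7, "ay": 4.32, "az": 3.75}, {"tx": 0, "ty": 0, "tz": 0, "ax": -3.7, "ay": 4.32, "az": 3.75}, {"tx": 0, "ty": 0, "tz": 0, "ax": -3.7, "ay": 4.32, "az": 3.75}, {"tx": 0, "ty": 0, "tz": 0, "ax": -3.7, "ay": 4.32, "az": 3.75}, {"tx": 0, "ty": 0, "tz": 0, "ax": -3.7, "ay": 4.32, "az": 3.75}, {"tx": 0, "ty": 0, "tz": 0, "ax": -3.7, "ay": 4.32, "az": 3.75}, {"tx": 0, "ty": 0, "tz": 0, "ax": -3.7, "ay": 4.32, "az": 3.75}])

```text
time: 43.52
tool_pos: [0.5222, -0.2023, 0.3935]
tcp_rot: [2.524, -1.49, 2.377]
ft_force: [-0.2, 0.3, -0.9]
grip_width: 0.0117
grip_force: 20.0
```

>>> move_arm(steps=[{"tx": 0, "ty": 0, "tz": 0, "ax": -3.7, "ay": 4.32, "az": 3.75}, {"tx": 0, "ty": 0, "tz": 0, "ax": 0, "ay": 0, "az": 0}, {"tx": 0, "ty": 0, "tz": 0, "ax": 0, "ay": 0, "az": 0}])

```text
time: 43.77
tool_pos: [0.5216, -0.2031, 0.3936]
tcp_rot: [-1.252, -1.558, -0.193]
ft_force: [0.5, -0.8, 0.2]
grip_width: 0.012
grip_force: 20.0
```

```bash
python3 - <<'E'
from h import *
s=where(); toA(s); goA(-.0175,-.012,.26,s)
E
```

```text
t 43.77 [ 0.5216 -0.2031  0.3936] yaw -0.193 F [ 0.5 -0.8  0.2] w 0.012 g 20.0
rotvec [ 0.3 -0.2 -0.7] rows 1 each [ 0.27 -0.23 -0.7 ]
shift in tool axes [-0.1336  0.0332  0.1147]
```

>>> move_arm(steps=[{"tx": 0, "ty": 0.011, "tz": 0.038, "ax": 0, "ay": 0, "az": -0.7}, {"tx": 0, "ty": 0.011, "tz": 0.038, "ax": 0, "ay": 0, "az": 0}, {"tx": 0, "ty": 0.011, "tz": 0.038, "ax": 0, "ay": 0, "az": 0}, {"tx": -0.04, "ty": 0, "tz": 0, "ax": 0, "ay": 0, "az": 0}, {"tx": -0.04, "ty": 0, "tz": 0, "ax": 0, "ay": 0, "az": 0}, {"tx": -0.04, "ty": 0, "tz": 0, "ax": 0, "ay": 0, "az": 0}, {"tx": -0.015, "ty": 0, "tz": 0, "ax": 0, "ay": 0, "az": 0}, {"tx": 0, "ty": 0, "tz": 0, "ax": 0, "ay": 0, "az": 0}])

```text
time: 44.43
tool_pos: [0.5398, -0.0837, 0.2553]
tcp_rot: [-0.931, -1.561, -0.51]
ft_force: [-1.6, -0.1, -0.6]
grip_width: 0.012
grip_force: 20.0
```

>>> move_arm(steps=[{"tx": 0, "ty": 0, "tz": 0, "ax": 0, "ay": 0, "az": 0}, {"tx": 0, "ty": 0, "tz": 0, "ax": 0, "ay": 0, "az": 0}])

```text
time: 44.6
tool_pos: [0.541, -0.0849, 0.2615]
tcp_rot: [1.133, -1.566, -2.576]
ft_force: [-0.3, -0.0, 0.4]
grip_width: 0.0118
grip_force: 20.0
```

```bash
python3 - <<'E'
from h import *
s=where(); toA(s); goA(-.0175,-.012,.13,s)
im,d,p=snap('wrist'); C=cloud(p,d); H,S,V=cv2.split(cv2.cvtColor(im,cv2.COLOR_BGR2HSV))
W=C-np.array([CASE[0],CASE[1],0]); c,q=np.cos(.131),np.sin(.131)
X=W[...,0]*c+W[...,1]*q; Y=-W[...,0]*q+W[...,1]*c; Z=C[...,2]
for nm,m in(('white',(V>150)&(S<50)),('blue',(H>105)&(H<130)&(S>90))):
    m=m&(Z>.1)&(Z<.3)&(abs(X)<.08)&(abs(Y+.094)<.03)
    for lo in np.arange(.10,.30,.02):
        k=m&(Z>lo)&(Z<lo+.02)
        if k.sum()>10: print(nm,round(lo,2),k.sum(),np.round([np.median(X[k]),np.median(Y[k])],4))
E
```

```text
t 44.60 [ 0.541  -0.0849  0.2615] yaw -2.576 F [-0.3 -0.   0.4] w 0.0118 g 20.0
rotvec [ 0.2 -0.1  0.2] rows 1 each [ 0.2  -0.11  0.23]
shift in tool axes [-0.1314 -0.0031  0.0002] 
white 0.22 392 [-0.0153 -0.0999]
white 0.24 47 [-0.0167 -0.0996]
white 0.26 739 [-0.0154 -0.0997]
```

>>> move_arm(steps=[{"tx": -0.02, "ty": -0.0025, "tz": 0, "ax": 0, "ay": 0, "az": 0}, {"tx": -0.025, "ty": 0, "tz": 0, "ax": 0, "ay": 0, "az": 0}, {"tx": -0.025, "ty": 0, "tz": 0, "ax": 0, "ay": 0, "az": 0}, {"tx": -0.025, "ty": 0, "tz": 0, "ax": 0, "ay": 0, "az": 0}, {"tx": -0.02, "ty": 0, "tz": 0, "ax": 0, "ay": 0, "az": 0}, {"tx": -0.012, "ty": 0, "tz": 0, "ax": 0, "ay": 0, "az": 0}, {"tx": 0, "ty": 0, "tz": 0, "ax": 0, "ay": 0, "az": 0}, {"tx": 0, "ty": 0, "tz": 0, "ax": 0, "ay": 0, "az": 0}])

```text
time: 45.32
tool_pos: [0.5384, -0.0852, 0.134]
tcp_rot: [0.625, -1.567, -2.069]
ft_force: [0.2, 0.3, 0.3]
grip_width: 0.0118
grip_force: 20.0
```

>>> move_arm(steps=[{"tx": -0.003, "ty": 0, "tz": 0, "ax": 0, "ay": 0, "az": 0}, {"tx": 0, "ty": 0, "tz": 0, "ax": 0, "ay": 0, "az": 0}])

```text
time: 45.48
tool_pos: [0.5383, -0.0852, 0.1313]
tcp_rot: [0.966, -1.567, -2.411]
ft_force: [-1.0, 0.9, 0.4]
grip_width: 0.0116
grip_force: 20.0
```

>>> move_arm(steps=[{"tx": -0.005, "ty": 0, "tz": 0, "ax": 0, "ay": 0, "az": 0}, {"tx": -0.003, "ty": 0, "tz": 0, "ax": 0, "ay": 0, "az": 0}, {"tx": 0, "ty": 0, "tz": 0, "ax": 0, "ay": 0, "az": 0}, {"tx": 0, "ty": 0, "tz": 0, "ax": 0, "ay": 0, "az": 0}])

```text
time: 45.82
tool_pos: [0.5379, -0.085, 0.1219]
tcp_rot: [0.002, -1.567, -1.447]
ft_force: [0.9, -1.2, -0.4]
grip_width: 0.012
grip_force: 20.0
```

>>> move_arm(steps=[{"tx": 0, "ty": 0, "tz": 0, "ax": 0, "ay": 0, "az": 0}, {"tx": 0, "ty": 0, "tz": 0, "ax": 0, "ay": 0, "az": 0}, {"tx": 0, "ty": 0, "tz": 0, "ax": 0, "ay": 0, "az": 0}, {"tx": 0, "ty": 0, "tz": 0, "ax": 0, "ay": 0, "az": 0}, {"tx": 0, "ty": 0, "tz": -0.015, "ax": 0, "ay": 0, "az": 0}, {"tx": 0, "ty": 0, "tz": -0.025, "ax": 0, "ay": 0, "az": 0}, {"tx": 0, "ty": 0, "tz": -0.03, "ax": 0, "ay": 0, "az": 0}, {"tx": 0, "ty": 0, "tz": -0.01, "ax": 0, "ay": 0, "az": 0}], gripper=0.4)

```text
time: 46.48
tool_pos: [0.5481, -0.1681, 0.1217]
tcp_rot: [0.776, -1.569, -2.222]
ft_force: [0.4, -0.2, -1.1]
grip_width: 0.0263
grip_force: 0.0
```

```bash
python3 - <<'E'
from h import *
s=where(); holder_check('blue'); holder_check('white')
E
```

```text
t 46.48 [ 0.5481 -0.1681  0.1217] yaw -2.222 F [ 0.4 -0.2 -1.1] w 0.0263 g 0.0
blue 0 
white 0
```

>>> move_arm(steps=[{"tx": 0.04, "ty": 0, "tz": -0.005, "ax": 0, "ay": 0, "az": 0}, {"tx": 0.04, "ty": 0, "tz": -0.005, "ax": 0, "ay": 0, "az": 0}, {"tx": 0.04, "ty": 0, "tz": 0, "ax": 0, "ay": 0, "az": 0}, {"tx": 0.04, "ty": 0, "tz": 0, "ax": 0, "ay": 0, "az": 0}, {"tx": 0.04, "ty": 0, "tz": 0, "ax": 0, "ay": 0, "az": 0}, {"tx": 0.04, "ty": 0, "tz": 0, "ax": 0, "ay": 0, "az": 0}, {"tx": 0.02, "ty": 0, "tz": 0, "ax": 3.7, "ay": -4.32, "az": -3.75}, {"tx": 0, "ty": 0, "tz": 0, "ax": 3.7, "ay": -4.32, "az": -3.75}])

```text
time: 47.25
tool_pos: [0.5486, -0.1753, 0.3881]
tcp_rot: [2.457, -1.358, 2.512]
ft_force: [-0.4, -0.0, 0.2]
grip_width: 0.026
grip_force: 0.0
```

>>> move_arm(steps=[{"tx": 0, "ty": 0, "tz": 0, "ax": 3.7, "ay": -4.32, "az": -3.75}, {"tx": 0, "ty": 0, "tz": 0, "ax": 3.7, "ay": -4.32, "az": -3.75}, {"tx": 0, "ty": 0, "tz": 0, "ax": 3.7, "ay": -4.32, "az": -3.75}, {"tx": 0, "ty": 0, "tz": 0, "ax": 3.7, "ay": -4.32, "az": -3.75}, {"tx": 0, "ty": 0, "tz": 0, "ax": 3.7, "ay": -4.32, "az": -3.75}, {"tx": 0, "ty": 0, "tz": 0, "ax": 3.7, "ay": -4.32, "az": -3.75}, {"tx": 0, "ty": 0, "tz": 0, "ax": 3.7, "ay": -4.32, "az": -3.75}, {"tx": 0, "ty": 0, "tz": 0, "ax": 3.7, "ay": -4.32, "az": -3.75}], gripper=-0.2)

```text
time: 47.92
tool_pos: [0.5492, -0.174, 0.3814]
tcp_rot: [2.776, -0.589, 2.77]
ft_force: [0.0, 0.9, -0.5]
grip_width: 0.0518
grip_force: 0.0
```

>>> move_arm(steps=[{"tx": 0, "ty": 0, "tz": 0, "ax": 3.7, "ay": -4.32, "az": -3.75}, {"tx": 0, "ty": 0, "tz": 0, "ax": 3.7, "ay": -4.32, "az": -3.75}, {"tx": 0, "ty": 0, "tz": 0, "ax": 3.7, "ay": -4.32, "az": -3.75}, {"tx": 0, "ty": 0, "tz": 0, "ax": 3.7, "ay": -4.32, "az": -3.75}, {"tx": 0, "ty": 0, "tz": 0, "ax": 3.7, "ay": -4.32, "az": -3.75}, {"tx": 0, "ty": 0, "tz": 0, "ax": 3.7, "ay": -4.32, "az": -3.75}, {"tx": 0, "ty": 0, "tz": 0, "ax": 3.7, "ay": -4.32, "az": -3.75}, {"tx": 0, "ty": 0, "tz": 0, "ax": 0, "ay": 0, "az": 0}])

```text
time: 48.58
tool_pos: [0.5476, -0.1737, 0.3813]
tcp_rot: [3.138, 0.011, 3.129]
ft_force: [-0.7, -0.1, -0.6]
grip_width: 0.0523
grip_force: 0.0
```

```bash
python3 - <<'E'
from h import *
s=where()
v=np.degrees((R.from_euler('xyz',s['tcp_rot']).inv()*R.from_euler('xyz',[np.pi,0,np.pi])).as_rotvec()); print('level',v.round(2))
go(.70,-.29,.40,s)
E
```

```text
t 48.58 [ 0.5476 -0.1737  0.3813] yaw 3.129 F [-0.7 -0.1 -0.6] w 0.0523 g 0.0
level [ 0.2   0.66 -0.73]
shift in tool axes [-0.154  -0.1143 -0.0174]
```

>>> move_arm(steps=[{"tx": -0.0308, "ty": -0.023, "tz": -0.003, "ax": 0, "ay": 0, "az": 0}, {"tx": -0.0308, "ty": -0.023, "tz": -0.003, "ax": 0, "ay": 0, "az": 0}, {"tx": -0.0308, "ty": -0.023, "tz": -0.003, "ax": 0, "ay": 0, "az": 0}, {"tx": -0.0308, "ty": -0.023, "tz": -0.003, "ax": 0, "ay": 0, "az": 0}, {"tx": -0.0308, "ty": -0.023, "tz": -0.003, "ax": 0, "ay": 0.7, "az": 0}, {"tx": 0, "ty": 0, "tz": 0, "ax": 0, "ay": 0, "az": 0}, {"tx": 0, "ty": 0, "tz": 0, "ax": 0, "ay": 0, "az": 0}, {"tx": 0, "ty": 0, "tz": 0, "ax": 0, "ay": 0, "az": 0}])

```text
time: 49.25
tool_pos: [0.701, -0.2925, 0.3965]
tcp_rot: [3.135, -0.003, 3.124]
ft_force: [0.2, 0.2, 1.0]
grip_width: 0.0527
grip_force: 0.0
```

```bash
python3 - <<'E'
from h import *
holder_check('blue'); holder_check('white'); holder_check('black')
where(); im,d,p=snap('wrist'); C=cloud(p,d); s=where()
Z=C[...,2]; H,S,V=cv2.split(cv2.cvtColor(im,cv2.COLOR_BGR2HSV))
white=(V>185)&(S<45); red=((H>170)|(H<8))&(S>110)
M=((white|red)&(Z>.0025)&(Z<.03)&(C[...,0]<.74)&(C[...,0]>.42)&(C[...,1]<-.24)&(C[...,1]>-.42)).astype(np.uint8); M[285:]=0
M=cv2.morphologyEx(M,cv2.MORPH_CLOSE,np.ones((3,3))); n,l,st,ce=cv2.connectedComponentsWithStats(M)
for i in range(1,n):
    if st[i,4]<120: continue
    k=l==i; vv,uu=np.nonzero(k); w=on_plane(p,np.c_[uu,vv],.0075)[:,:2]; c=w.mean(0); U=np.linalg.svd(w-c,full_matrices=False)[2][0]; U=U*np.sign(U[0]); t=(w-c)@U
    lo,hi=np.percentile(t,[.5,99.5]); a=np.arctan2(U[1],U[0]); print(st[i].tolist(),'len %.3f ang %.1f'%(hi-lo,np.degrees(a)),'near',np.round(c+U*lo,4),'far',np.round(c+U*hi,4),'redfrac %.2f'%red[k].mean())
    g=c+U*((lo+hi)/2-.0435); print('grip',g); go(g[0],g[1],.195,s,-np.pi+a)
E
```

```text
blue 25 [ 0.057 -0.112  0.153]
white 0 
black 4 [-0.006 -0.098  0.136]
t 49.40 [ 0.7003 -0.2918  0.3994] yaw 3.126 F [ 0.6 -0.1  0.3] w 0.0525 g 0.0
t 49.45 [ 0.7003 -0.2918  0.3997] yaw 3.126 F [ 0.7 -0.   0.6] w 0.0519 g 0.0
[298, 84, 27, 135, 1736] len 0.127 ang -6.1 near [ 0.583  -0.2889] far [ 0.7093 -0.3023] redfrac 0.34
grip [ 0.6028902  -0.29101024]
shift in tool axes [ 0.0976 -0.0018  0.2046] az 5.15
```

>>> move_arm(steps=[{"tx": 0.0325, "ty": -0.0006, "tz": 0.02, "ax": 0, "ay": 0, "az": 0}, {"tx": 0.0325, "ty": -0.0006, "tz": 0.02, "ax": 0, "ay": 0, "az": 0}, {"tx": 0.0325, "ty": -0.0006, "tz": 0.02, "ax": 0, "ay": 0, "az": 0}, {"tx": 0, "ty": 0, "tz": 0.04, "ax": 0, "ay": 0, "az": 5.15}, {"tx": 0, "ty": 0, "tz": 0.04, "ax": 0, "ay": 0, "az": 0}, {"tx": 0, "ty": 0, "tz": 0.04, "ax": 0, "ay": 0, "az": 0}, {"tx": 0, "ty": 0, "tz": 0.025, "ax": 0, "ay": 0, "az": 0}, {"tx": 0, "ty": 0, "tz": 0, "ax": 0, "ay": 0, "az": 0}])

```text
time: 50.12
tool_pos: [0.6007, -0.2907, 0.1877]
tcp_rot: [3.134, -0.012, 3.034]
ft_force: [0.2, 0.8, -0.8]
grip_width: 0.0522
grip_force: 0.0
```

>>> move_arm(steps=[{"tx": 0, "ty": 0, "tz": 0, "ax": 0, "ay": 0, "az": 0}, {"tx": 0, "ty": 0, "tz": 0, "ax": 0, "ay": 0, "az": 0}, {"tx": 0, "ty": 0, "tz": 0, "ax": 0, "ay": 0, "az": 0}])

```text
time: 50.37
tool_pos: [0.6046, -0.2921, 0.1964]
tcp_rot: [3.138, 0.005, 3.036]
ft_force: [0.1, -0.5, 0.5]
grip_width: 0.0524
grip_force: 0.0
```

>>> move_arm(steps=[{"tx": 0.001, "ty": 0.001, "tz": 0.007, "ax": 0, "ay": 0, "az": 0}, {"tx": 0, "ty": 0, "tz": 0.006, "ax": 0, "ay": 0, "az": 0}, {"tx": 0, "ty": 0, "tz": 0, "ax": 0, "ay": 0, "az": 0}, {"tx": 0, "ty": 0, "tz": 0, "ax": 0, "ay": 0, "az": 0}, {"tx": 0, "ty": 0, "tz": 0, "ax": 0, "ay": 0, "az": 0}])

```text
time: 50.78
tool_pos: [0.6034, -0.2907, 0.1827]
tcp_rot: [3.138, 0.002, 3.036]
ft_force: [-1.0, 2.9, 9.8]
grip_width: 0.0524
grip_force: 4.8
```

>>> move_arm(steps=[{"tx": 0, "ty": 0, "tz": 0, "ax": 0, "ay": 0, "az": 0}, {"tx": 0, "ty": 0, "tz": 0, "ax": 0, "ay": 0, "az": 0}, {"tx": 0, "ty": 0, "tz": 0, "ax": 0, "ay": 0, "az": 0}, {"tx": 0, "ty": 0, "tz": 0, "ax": 0, "ay": 0, "az": 0}, {"tx": 0, "ty": 0, "tz": 0, "ax": 0, "ay": 0, "az": 0}, {"tx": 0, "ty": 0, "tz": 0, "ax": 0, "ay": 0, "az": 0}, {"tx": 0, "ty": 0, "tz": 0, "ax": 0, "ay": 0, "az": 0}, {"tx": 0, "ty": 0, "tz": 0, "ax": 0, "ay": 0, "az": 0}], gripper=1, newtons=20)

```text
time: 51.45
tool_pos: [0.6037, -0.2919, 0.1827]
tcp_rot: [3.14, 0.004, 3.036]
ft_force: [-0.3, -2.8, 6.9]
grip_width: 0.0121
grip_force: 21.4
```

>>> move_arm(steps=[{"tx": 0, "ty": 0, "tz": 0, "ax": 0, "ay": 0, "az": 0}, {"tx": 0, "ty": 0, "tz": 0, "ax": 0, "ay": 0, "az": 0}, {"tx": 0, "ty": 0, "tz": 0, "ax": 0, "ay": 0, "az": 0}])

```text
time: 51.7
tool_pos: [0.6037, -0.2919, 0.1827]
tcp_rot: [3.14, 0.004, 3.036]
ft_force: [-0.6, -2.5, 7.2]
grip_width: 0.012
grip_force: 21.4
```

>>> move_arm(steps=[{"tx": 0, "ty": 0, "tz": -0.02, "ax": 0, "ay": 0, "az": 0}, {"tx": 0.012, "ty": 0.012, "tz": -0.028, "ax": 0, "ay": 0, "az": 0}, {"tx": 0.012, "ty": 0.012, "tz": -0.028, "ax": 0, "ay": 0, "az": 0}, {"tx": 0.012, "ty": 0.012, "tz": -0.028, "ax": 0, "ay": 0, "az": 0}, {"tx": 0.012, "ty": 0.012, "tz": -0.028, "ax": 0, "ay": 0, "az": 0}, {"tx": 0.012, "ty": 0.012, "tz": -0.028, "ax": 0, "ay": 0, "az": 0}, {"tx": 0.012, "ty": 0.012, "tz": -0.028, "ax": 0, "ay": 0, "az": 0}, {"tx": 0.012, "ty": 0.012, "tz": -0.028, "ax": 0, "ay": 0, "az": 0}])

```text
time: 52.37
tool_pos: [0.5271, -0.1987, 0.3978]
tcp_rot: [3.137, -0.001, 3.035]
ft_force: [0.6, -0.0, 0.5]
grip_width: 0.0121
grip_force: 20.0
```

>>> move_arm(steps=[{"tx": 0, "ty": 0, "tz": 0, "ax": 0, "ay": 0, "az": 0}, {"tx": 0, "ty": 0, "tz": 0, "ax": 0, "ay": 0, "az": 0}])

```text
time: 52.53
tool_pos: [0.5277, -0.1988, 0.3989]
tcp_rot: [3.137, 0.005, 3.036]
ft_force: [0.3, 0.2, -0.9]
grip_width: 0.0116
grip_force: 20.0
```

```bash
python3 - <<'E'
from h import *
s=where(); toA(s)
im,d,p=snap('side'); C=cloud(p,d); H,S,V=cv2.split(cv2.cvtColor(im,cv2.COLOR_BGR2HSV))
W=C-np.array([CASE[0],CASE[1],0]); c,q=np.cos(.131),np.sin(.131)
X=W[...,0]*c+W[...,1]*q; Y=-W[...,0]*q+W[...,1]*c; Z=C[...,2]
m=(Z>.1)&(Z<.16)&(abs(X)<.08)&(Y<-.07)&(Y>-.13)
n,l,st,ce=cv2.connectedComponentsWithStats(m.astype(np.uint8))
for i in range(1,n):
    if st[i,4]>5: k=l==i; print(st[i].tolist(),np.round([np.median(X[k]),np.median(Y[k]),Z[k].min(),Z[k].max()],3),'HSV',np.median(H[k]),np.median(S[k]),np.median(V[k]))
E
```

```text
t 52.53 [ 0.5277 -0.1988  0.3989] yaw 3.036 F [ 0.3  0.2 -0.9] w 0.0116 g 20.0
rotvec [-58.9  75.2  59.5] rows 17 each [-3.46  4.42  3.5 ]
[318, 173, 5, 18, 57] [ 0.057 -0.111  0.101  0.155] HSV 117.0 119.0 88.0
```

>>> move_arm(steps=[{"tx": 0, "ty": 0, "tz": 0, "ax": -3.46, "ay": 4.42, "az": 3.5}, {"tx": 0, "ty": 0, "tz": 0, "ax": -3.46, "ay": 4.42, "az": 3.5}, {"tx": 0, "ty": 0, "tz": 0, "ax": -3.46, "ay": 4.42, "az": 3.5}, {"tx": 0, "ty": 0, "tz": 0, "ax": -3.46, "ay": 4.42, "az": 3.5}, {"tx": 0, "ty": 0, "tz": 0, "ax": -3.46, "ay": 4.42, "az": 3.5}, {"tx": 0, "ty": 0, "tz": 0, "ax": -3.46, "ay": 4.42, "az": 3.5}, {"tx": 0, "ty": 0, "tz": 0, "ax": -3.46, "ay": 4.42, "az": 3.5}, {"tx": 0, "ty": 0, "tz": 0, "ax": -3.46, "ay": 4.42, "az": 3.5}])

```text
time: 53.25
tool_pos: [0.5286, -0.1998, 0.3942]
tcp_rot: [2.766, -0.709, 2.657]
ft_force: [-0.5, 0.3, -0.1]
grip_width: 0.0116
grip_force: 20.0
```

>>> move_arm(steps=[{"tx": 0, "ty": 0, "tz": 0, "ax": -3.46, "ay": 4.42, "az": 3.5}, {"tx": 0, "ty": 0, "tz": 0, "ax": -3.46, "ay": 4.42, "az": 3.5}, {"tx": 0, "ty": 0, "tz": 0, "ax": -3.46, "ay": 4.42, "az": 3.5}, {"tx": 0, "ty": 0, "tz": 0, "ax": -3.46, "ay": 4.42, "az": 3.5}, {"tx": 0, "ty": 0, "tz": 0, "ax": -3.46, "ay": 4.42, "az": 3.5}, {"tx": 0, "ty": 0, "tz": 0, "ax": -3.46, "ay": 4.42, "az": 3.5}, {"tx": 0, "ty": 0, "tz": 0, "ax": -3.46, "ay": 4.42, "az": 3.5}, {"tx": 0, "ty": 0, "tz": 0, "ax": -3.46, "ay": 4.42, "az": 3.5}])

```text
time: 53.92
tool_pos: [0.5286, -0.2001, 0.3943]
tcp_rot: [2.559, -1.484, 2.342]
ft_force: [-0.1, 0.6, -0.5]
grip_width: 0.012
grip_force: 20.0
```

>>> move_arm(steps=[{"tx": 0, "ty": 0, "tz": 0, "ax": -3.46, "ay": 4.42, "az": 3.5}, {"tx": 0, "ty": 0, "tz": 0, "ax": 0, "ay": 0, "az": 0}, {"tx": 0, "ty": 0, "tz": 0, "ax": 0, "ay": 0, "az": 0}])

```text
time: 54.17
tool_pos: [0.5279, -0.2006, 0.3945]
tcp_rot: [-1.61, -1.564, 0.169]
ft_force: [1.2, -1.0, -0.1]
grip_width: 0.012
grip_force: 20.0
```

```bash
cat >> h.py <<'E'
def up_items():
    im,d,p=snap('wrist'); C=cloud(p,d); H,S,V=cv2.split(cv2.cvtColor(im,cv2.COLOR_BGR2HSV))
    W=C-np.array([CASE[0],CASE[1],0]); c,q=np.cos(.131),np.sin(.131)
    X=W[...,0]*c+W[...,1]*q; Y=-W[...,0]*q+W[...,1]*c; Z=C[...,2]
    m=(Z>.1)&(Z<.32)&(abs(X)<.09)&(abs(Y+.094)<.035)
    n,l,st,ce=cv2.connectedComponentsWithStats(m.astype(np.uint8))
    for i in range(1,n):
        if st[i,4]>25: k=l==i; print(st[i].tolist(),np.round([np.median(X[k]),np.median(Y[k]),Z[k].min(),Z[k].max()],3),'HSV',np.median(H[k]),np.median(S[k]),np.median(V[k]))
E
python3 - <<'E'
from h import *
s=where(); toA(s); goA(-.0525,-.012,.26,s); up_items()
E
```

```text
t 54.17 [ 0.5279 -0.2006  0.3945] yaw 0.169 F [ 1.2 -1.  -0.1] w 0.012 g 20.0
rotvec [ 0.1  0.  -0.4] rows 1 each [ 0.06  0.01 -0.38]
shift in tool axes [-0.1345 -0.0087  0.1135]
```

>>> move_arm(steps=[{"tx": 0, "ty": -0.003, "tz": 0.038, "ax": 0, "ay": 0, "az": -0.4}, {"tx": 0, "ty": -0.003, "tz": 0.038, "ax": 0, "ay": 0, "az": 0}, {"tx": 0, "ty": -0.003, "tz": 0.037, "ax": 0, "ay": 0, "az": 0}, {"tx": -0.04, "ty": 0, "tz": 0, "ax": 0, "ay": 0, "az": 0}, {"tx": -0.04, "ty": 0, "tz": 0, "ax": 0, "ay": 0, "az": 0}, {"tx": -0.04, "ty": 0, "tz": 0, "ax": 0, "ay": 0, "az": 0}, {"tx": -0.015, "ty": 0, "tz": 0, "ax": 0, "ay": 0, "az": 0}, {"tx": 0, "ty": 0, "tz": 0, "ax": 0, "ay": 0, "az": 0}])

```text
time: 54.88
tool_pos: [0.5043, -0.0875, 0.257]
tcp_rot: [-1.316, -1.565, -0.12]
ft_force: [-0.4, 0.1, -0.4]
grip_width: 0.0121
grip_force: 20.0
```

>>> move_arm(steps=[{"tx": 0, "ty": 0, "tz": 0, "ax": 0, "ay": 0, "az": 0}, {"tx": 0, "ty": 0, "tz": 0, "ax": 0, "ay": 0, "az": 0}])

```text
time: 55.05
tool_pos: [0.5054, -0.0885, 0.2627]
tcp_rot: [1.935, -1.565, 2.91]
ft_force: [0.2, -0.2, -0.7]
grip_width: 0.0121
grip_force: 20.0
```

```bash
python3 - <<'E'
from h import *
s=where(); toA(s); goA(-.0525,-.012,.122,s); up_items()
E
```

```text
t 55.05 [ 0.5054 -0.0885  0.2627] yaw 2.910 F [ 0.2 -0.2 -0.7] w 0.0121 g 20.0
rotvec [-0.1  0.1  0.3] rows 1 each [-0.08  0.12  0.32]
shift in tool axes [-0.1407 -0.0026 -0.0004] 
[276, 256, 82, 61, 3543] [-0.052 -0.099  0.256  0.284] HSV 30.0 12.0 68.0
[304, 352, 27, 33, 878] [-0.051 -0.098  0.218  0.24 ] HSV 24.0 11.0 150.0
```

>>> move_arm(steps=[{"tx": -0.02, "ty": -0.002, "tz": 0, "ax": 0, "ay": 0, "az": 0}, {"tx": -0.025, "ty": 0, "tz": 0, "ax": 0, "ay": 0, "az": 0}, {"tx": -0.025, "ty": 0, "tz": 0, "ax": 0, "ay": 0, "az": 0}, {"tx": -0.025, "ty": 0, "tz": 0, "ax": 0, "ay": 0, "az": 0}, {"tx": -0.02, "ty": 0, "tz": 0, "ax": 0, "ay": 0, "az": 0}, {"tx": -0.012, "ty": 0, "tz": 0, "ax": 0, "ay": 0, "az": 0}, {"tx": -0.005, "ty": 0, "tz": 0, "ax": 0, "ay": 0, "az": 0}, {"tx": 0, "ty": 0, "tz": 0, "ax": 0, "ay": 0, "az": 0}])

```text
time: 55.77
tool_pos: [0.5034, -0.089, 0.1295]
tcp_rot: [1.774, -1.568, 3.069]
ft_force: [0.6, -0.7, 0.3]
grip_width: 0.0122
grip_force: 20.0
```

>>> move_arm(steps=[{"tx": -0.006, "ty": 0, "tz": 0, "ax": 0, "ay": 0, "az": 0}, {"tx": 0, "ty": 0, "tz": 0, "ax": 0, "ay": 0, "az": 0}, {"tx": 0, "ty": 0, "tz": 0, "ax": 0, "ay": 0, "az": 0}])

```text
time: 56.02
tool_pos: [0.5033, -0.0889, 0.1243]
tcp_rot: [1.838, -1.567, 3.005]
ft_force: [-1.0, -0.1, 0.5]
grip_width: 0.0115
grip_force: 20.0
```

Red is in its pocket; I release, back off and rise clear.

>>> move_arm(steps=[{"tx": -0.002, "ty": 0, "tz": 0, "ax": 0, "ay": 0, "az": 0}, {"tx": 0, "ty": 0, "tz": 0, "ax": 0, "ay": 0, "az": 0}, {"tx": 0, "ty": 0, "tz": 0, "ax": 0, "ay": 0, "az": 0}, {"tx": 0, "ty": 0, "tz": 0, "ax": 0, "ay": 0, "az": 0}, {"tx": 0, "ty": 0, "tz": -0.015, "ax": 0, "ay": 0, "az": 0}, {"tx": 0, "ty": 0, "tz": -0.025, "ax": 0, "ay": 0, "az": 0}, {"tx": 0, "ty": 0, "tz": -0.03, "ax": 0, "ay": 0, "az": 0}, {"tx": 0, "ty": 0, "tz": -0.02, "ax": 0, "ay": 0, "az": 0}], gripper=0.42)

```text
time: 56.68
tool_pos: [0.515, -0.1806, 0.1216]
tcp_rot: [2.177, -1.568, 2.666]
ft_force: [0.7, 0.5, -1.1]
grip_width: 0.025
grip_force: 0.0
```

>>> move_arm(steps=[{"tx": 0.04, "ty": 0, "tz": -0.01, "ax": 0, "ay": 0, "az": 0}, {"tx": 0.04, "ty": 0, "tz": -0.01, "ax": 0, "ay": 0, "az": 0}, {"tx": 0.04, "ty": 0, "tz": 0, "ax": 0, "ay": 0, "az": 0}, {"tx": 0.04, "ty": 0, "tz": 0, "ax": 0, "ay": 0, "az": 0}, {"tx": 0.04, "ty": 0, "tz": 0, "ax": 0, "ay": 0, "az": 0}, {"tx": 0.04, "ty": 0, "tz": 0, "ax": 0, "ay": 0, "az": 0}, {"tx": 0, "ty": 0, "tz": 0, "ax": 0, "ay": 0, "az": 0}, {"tx": 0, "ty": 0, "tz": 0, "ax": 0, "ay": 0, "az": 0}])

```text
time: 57.35
tool_pos: [0.5164, -0.1986, 0.3648]
tcp_rot: [2.125, -1.561, 2.717]
ft_force: [-0.5, 0.9, -0.9]
grip_width: 0.0248
grip_force: 0.0
```

```bash
python3 - <<'E'
from h import *
s=where(); up_items()
for n in('wrist','side','top'):
    im,d,p=snap(n); C=cloud(p,d); H,S,V=cv2.split(cv2.cvtColor(im,cv2.COLOR_BGR2HSV))
    W=C-np.array([CASE[0],CASE[1],0]); c,q=np.cos(.131),np.sin(.131)
    X=W[...,0]*c+W[...,1]*q; Y=-W[...,0]*q+W[...,1]*c; Z=C[...,2]
    m=(abs(Y+.094)<.025)&(Z>.098)&(Z<.17)
    print(n,[(x0,int((m&(abs(X-x0)<.017)).sum()),np.round(np.max(Z[m&(abs(X-x0)<.017)],initial=0),3)) for x0 in(-.0525,-.0175,.0175,.0525)])
    l=(H>80)&(H<100)&(S>90)&(Z>.07)&(Z<.13)&(abs(X)<.066)&(abs(Y)<.066)
    if l.sum()>200: print(' lid plane',np.round(np.linalg.lstsq(np.c_[X[l],Y[l],np.ones(l.sum())],Z[l],rcond=None)[0],4),l.sum())
E
```

```text
t 57.35 [ 0.5164 -0.1986  0.3648] yaw 2.717 F [-0.5  0.9 -0.9] w 0.0248 g 0.0
wrist [(-0.0525, 0, np.float64(0.0)), (-0.0175, 0, np.float64(0.0)), (0.0175, 0, np.float64(0.0)), (0.0525, 0, np.float64(0.0))]
side [(-0.0525, 0, np.float64(0.0)), (-0.0175, 0, np.float64(0.0)), (0.0175, 0, np.float64(0.0)), (0.0525, 56, np.float64(0.154))]
top [(-0.0525, 25, np.float64(0.138)), (-0.0175, 27, np.float64(0.139)), (0.0175, 0, np.float64(0.0)), (0.0525, 18, np.float64(0.154))]
 lid plane [0.0021 0.0025 0.0915] 2385
```

```bash
python3 - <<'E'
from h import *
im,d,p=snap('top'); C=cloud(p,d); Z=C[...,2]
M=((Z>.004)&(Z<.05)&(C[...,0]<.8)&(C[...,0]>.3)&(C[...,1]>-.6)&(C[...,1]<.35)).astype(np.uint8)
n,l,st,ce=cv2.connectedComponentsWithStats(M); left=[(st[i].tolist(),np.round(np.median(C[l==i],0),3).tolist()) for i in range(1,n) if st[i,4]>40]
for r in left: print(r)
print(env.hand_in())
E
```

```text
([465, 175, 12, 9, 56], [0.79, -0.555, 0.032])
([345, 177, 70, 30, 1579], [0.763, -0.296, 0.012])
([275, 178, 19, 11, 69], [0.781, -0.022, 0.029])
([154, 180, 38, 43, 421], [0.726, 0.281, 0.029])
([192, 180, 63, 14, 777], [0.781, 0.154, 0.034])
([258, 186, 10, 10, 51], [0.769, 0.044, 0.031])
([474, 191, 14, 14, 77], [0.731, -0.583, 0.026])
([470, 236, 20, 64, 219], [0.589, -0.579, 0.007])
([249, 246, 10, 51, 96], [0.532, 0.072, 0.027])
([238, 249, 9, 9, 44], [0.587, 0.11, 0.021])
([240, 261, 9, 9, 67], [0.555, 0.101, 0.011])
([243, 286, 9, 10, 43], [0.477, 0.09, 0.013])
([440, 294, 48, 16, 101], [0.434, -0.508, 0.034])
([419, 309, 27, 26, 535], [0.383, -0.429, 0.016])
([150, 328, 27, 32, 445], [0.339, 0.313, 0.047])
([249, 340, 28, 17, 182], [0.326, 0.044, 0.018])
([424, 344, 22, 9, 131], [0.309, -0.429, 0.022])
the job is handed in; nothing more can be done
None
```

The job is handed in: brick, flask and booklet are stacked in the tub under a shut lid, and the blue pen, black marker and red marker stand in the holder. No tweezers were on the bench. I checked it by camera measurement only, and the hand-in gave no verdict.

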